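# Refit a pressure-roller axle and its chain pad on an edge-banding machine

## Task

Refit the pressure station. Thread the rollers that are in the cradle onto the empty axle in the order red, yellow, green (one of them may be missing; keep the order of the rest), the first one hard against the axle's shoulder and each next one hard against the last, then fit the black end cap with its brass face tight against the last roller. Turn the loose chain pad over so that its rubber face is up and set it flat in the empty place in the row of pads, before or after the rollers as you like; leave the jar, spanner, bottle and brush where they are.

Things in the scene. Friction and masses are not known exactly. Their poses are not given: they have to be found in the camera images.
- station: fixed pressure station; local axes: z up, axle points to -y. Aluminium pedestal behind the shoulder (local y over 66 mm): top 112 mm above the deck, local x -43 to 173 mm. A second, complete axle with fixed grey rollers (64 mm across) runs parallel, 130 mm to local +x of the empty one. The pad row runs along local x under the axles, pad tops 34 mm above the deck. Origin: on the deck, under the axle.
- axle_shoulder (a point): centre of the shoulder face (collar 38 mm across) of the station's empty axle, 88 mm above the deck. The axle is a level steel bar, 20 mm thick, that runs from here 150 mm along local -y to its free end; the last 10 mm taper to an 11 mm nose. Local z is up.
- axle_tip (a point): centre of the free end of the empty axle, 150 mm from the shoulder. Axes as for the shoulder.
- pad_seat (a point): centre of the floor of the empty place in the pad row, 10 mm above the deck. The pad goes here with its 60 mm length along local y, either way round. Fixed pads 24 mm high stand on both sides, their edges 28 mm from this centre along local x (4 mm play); guide strips 5 mm high, 7 mm thick, stand 33 mm off along local y (3 mm play); beyond them is room for fingers.
- roller_red_center (a point): red pressure roller: a tube 64 mm across, 32 mm wide, with a 24 mm through bore and steel side faces, 0.2 kg, alike both ways round. At the start it stands on its tread in the cradle, axis level, along the cradle's bars. This point is its centre (on the bore's axis, half-way across its width); local y runs along the bore. May be absent.
- roller_yellow_center (a point): yellow pressure roller: a tube 64 mm across, 32 mm wide, with a 24 mm through bore and steel side faces, 0.2 kg, alike both ways round. At the start it stands on its tread in the cradle, axis level, along the cradle's bars. This point is its centre (on the bore's axis, half-way across its width); local y runs along the bore. May be absent.
- roller_green_center (a point): green pressure roller: a tube 64 mm across, 32 mm wide, with a 24 mm through bore and steel side faces, 0.2 kg, alike both ways round. At the start it stands on its tread in the cradle, axis level, along the cradle's bars. This point is its centre (on the bore's axis, half-way across its width); local y runs along the bore. May be absent.
- cap_center (a point): black end cap with grey ribs and one brass face: a tube 50 mm across, 32 mm long, with a 24 mm through bore (the axle's end may stand out of it), 0.14 kg. At the start it stands in the cradle, axis level, brass face towards local +y, roughly the way it goes on. This point is its centre; local y runs along the bore to the brass face.
- cap_face (a point): centre of the end cap's brass face (16 mm from its centre along its local +y), the face that goes against the last roller.
- pad_center (a point): loose chain pad, 48 (local x) by 60 (local y) by 24 mm (local z), 0.16 kg: black ribbed rubber on one broad face, grey back with two orange strips on the other. This point is its centre; local z points out of the grey back. At the start it lies rubber down (local z up) on the deck; seated, local z points down, centre 12 mm above the seat's floor. It can stand on its 60 by 24 mm edge.
- cradle: fixed blue two-bar cradle, 70 by 300 by 30 mm, that holds the rollers and the cap in one row along its local y, 62 mm apart, in any order (a place may be empty). Bars 10 mm thick, 15 mm to each side of the middle, tops 25 mm above the deck; a roller's centre stands 53.8 mm and the cap's 46 mm above the deck. Origin: centre of the underside.
- grease_jar: bystander: white jar, 64 mm across, 60 mm high; origin at its underside
- spanner: bystander: steel spanner lying flat, 170 mm long
- oil_can: bystander: blue bottle, 56 mm across, 130 mm high; origin at its underside
- brush: bystander: brush lying flat, 170 mm long

How it is judged:
By the outcome, as a careful person would: the job done as asked, in the order asked, and still so for the second after the job is handed in, with the robot touching nothing.
Of roller_red, roller_yellow, roller_green only 2 to 3 are there at a start; the rules pass over those that are not, and their reading is None.
At some moment in a run one of chain_pad may be knocked a few centimetres aside while the robot is not near it.
It also fails if it takes over 210 s, if anything falls off the work surface, if the arm or the gripper's body presses on something with over 40 N, if the wrist force passes 120 N, or if a joint passes its speed limit or range.

## Robot

A 6-joint arm with a two-finger parallel gripper is mounted at the origin on the work surface. World frame = base frame: x ahead of the robot, y to its left, z up, the work surface at z = 0. Lengths are in m, angles in rad, forces in N, time in s.
With the tool pointing down it reaches from about 0.3 to 0.775 m from the base axis. Payload 14.6 kg.
Tool frame: the origin (TCP) lies at the very end of the fingers, on their centre line; the grasp point (between the pads) lies 19 mm behind it (ctrl.hold_point_z is the z of the grasp point in the tool frame, in m); z points along the fingers, y is the direction in which the jaws open and shut (so a half turn about z gives the same grasp; the last joint's range is limited). The gripper opens to 94 mm and grips with 3 to 60 N. Pads are 16 mm wide; open, the fingers measure 119 mm over their backs; the gripper's body (75 mm by 177 mm) begins 78 mm behind the grasp point.
Start: joints at [-0.067, 0.3, 1.521, -0, 1.321, -0.067], TCP at [0.55, -0, 0.205] pointing down, gripper open.
Joint ranges: [-3.03, 3.03], [-0.79, 2.21], [0.23, 2.52], [-1.04, 4.18], [0, 3.07], [-2.55, 2.55]. Speed limits (rad/s): [2.22, 2.22, 2.57, 3.14, 3.14, 3.14].

## Interface

Orientations are given as [roll, pitch, yaw] about the fixed x, y, z axes, in that order (R = Rz(yaw) Ry(pitch) Rx(roll)).
In Python, from station import ctrl, cams, hand_in gives the robot as it stands.
- The arm moves only by the tool servo_tool, never from a script. Its argument "rows" is a list of rows, each a list of 7 numbers: the shift along the world's x, y, z in m, then the turn, a rotation vector about the world's x, y, z in rad, then the gripper command: -1 is shut, 1 is fully open, values between are in proportion. A call has exactly 8 rows; each row is the pose to reach, as a shift and turn from the pose measured when the call began; what a row does not reach only later rows make up. A row lasts 1/12 s, in which the tool goes at most 41.7 mm and 7.16 degrees, less where a joint would pass 70% of its speed; a pose out of reach is approached as far as the arm can. A call with a gripper value outside its range is refused whole. The fingers move at their own pace and stop on an object; "newtons" is the grip in N (left out, the last holds). Time passes only in rows, so rows that repeat a pose let the fingers close, or fill a call up. It gives the time, the measured TCP pose, the force and the opening at its end, in the units of the state.
- ctrl.get_obs(): the state, without advancing time (a new reading comes with each control period).
- cams.camera(name): name is "scene" or "side" or "wrist"; returns a dict with "image" (400x640x3 uint8, red, green, blue), "depth" (400x640 float32, m along the optical axis (not along the pixel's ray), 0 where there is no reading), "fx", "fy", "cx", "cy" (pixels), "rvec" (rotation vector, rad) and "tvec" (3), from world to camera coordinates, as OpenCV has them; the wrist camera has in their place "hand_eye" (4x4, takes a point from camera to tool coordinates, whose origin is the TCP and whose axes are the flange's). Camera axes: x right, y down, z forward; pixel columns grow to the right and rows downward; lengths in m; the calibration is good to about 2 mm. A picture is of the moment at which its call begins: read the wrist's pose just before it.
- hand_in(): hands the job in, once; it reports no verdict.
Trained networks look in a picture, given as the dict that the camera call returned (one of the last four; its "shot" number tells which), for a name from the list of things; names that differ only in an ending like _2 or _b are one class to them, and where a whole thing is asked for, a point or a joint stands for the part that bears it (a point fixed in the world has none). Each returns a list of dicts, best first, with "p" (0 to 1); they miss things now and then, are a little off and sometimes report something else, mostly with a low value. They report only what shows in the picture. A call takes as long as a camera call.
- cams.spot_in(picture, name): "box" ([left, top, right, bottom] as shares, 0 to 1, of the picture: columns of its width, rows of its height, round what is visible of it).
- cams.place_of(picture, name): "at" ([column, row] as shares, 0 to 1, of the picture: columns of its width, rows of its height: a listed point, or the origin of a listed thing).
The state is a dict: "time_s": time; "qpos": joint angles; "joint_vel": joint speeds; "tau": joint torques, N m; "ee_pos": TCP position; "eef_rot": TCP orientation; "force": force on the tool from outside, world axes, zero at the start; "moment": the same for the moment, N m; "grip_width": finger opening in m.
Only numpy, scipy, OpenCV 4.12 (cv2) and the standard library are available. Lean on these libraries where they do the work, as an engineer would, in place of code of your own. Each camera call takes 0.05 s, during which the arm holds its last target.

## Working session

There is one attempt and no reset: what is moved stays moved. The work goes in short steps, Python scripts to look and compute and a tool call to move; the robot and the scene stay as the last step left them, time stands still between calls to the robot, and variables do not carry over. Pictures are saved under pics/ and viewed, and the job is handed in when it is done.

Besides the shell and the picture viewer there is one more tool, called as a command line: name --pt "numbers of a row" for each row, then --argument value for the rest. servo_tool: Moves the arm, as the interface text tells. Its arguments: {"type":"object","properties":{"rows":{"type":"array"},"newtons":{"type":"number"}},"required":["rows"]}

```bash
ls -la; mkdir -p pics
cat > h.py <<'E'
import numpy as np, cv2
from station import ctrl, cams, hand_in
from scipy.spatial.transform import Rotation as R
def save(p,n): cv2.imwrite(f'pics/{n}.png', cv2.cvtColor(p['image'],cv2.COLOR_RGB2BGR))
def Rt(p, obs=None):
    # cam->world
    if 'rvec' in p:
        Rm=cv2.Rodrigues(np.array(p['rvec'],float))[0]; t=np.array(p['tvec'],float).ravel()
        return Rm.T, -Rm.T@t
    T=np.array(p['hand_eye']); 
    Rw=R.from_euler('xyz',obs['eef_rot']).as_matrix(); 
    return Rw@T[:3,:3], Rw@T[:3,3]+np.array(obs['ee_pos'])
def ray(p,u,v,obs=None):
    Rc,c=Rt(p,obs); d=Rc@np.array([(u-p['cx'])/p['fx'],(v-p['cy'])/p['fy'],1]); return c,d
def onz(p,u,v,z,obs=None):
    c,d=ray(p,u,v,obs); return c+d*(z-c[2])/d[2]
def cloud(p,obs=None):
    d=p['depth']; v,u=np.mgrid[:d.shape[0],:d.shape[1]]
    P=np.stack([(u-p['cx'])/p['fx']*d,(v-p['cy'])/p['fy']*d,d],-1)
    Rc,c=Rt(p,obs); W=P@Rc.T+c; W[d<=0]=np.nan; return W
def proj(p,X,obs=None):
    Rc,c=Rt(p,obs); q=(np.atleast_2d(X)-c)@Rc; return np.stack([q[:,0]/q[:,2]*p['fx']+p['cx'],q[:,1]/q[:,2]*p['fy']+p['cy']],-1)
E
python3 - <<'E'
from h import *
o=ctrl.get_obs(); print(o); print(ctrl.hold_point_z)
for n in ['scene','side','wrist']:
    p=cams.camera(n); save(p,n+'0'); print(n,{k:p[k] for k in p if k not in('image','depth')})
    for k in ['station','axle_shoulder','axle_tip','pad_seat','roller_red_center','roller_yellow_center','roller_green_center','cap_center','cap_face','pad_center','cradle','grease_jar','spanner','oil_can','brush']:
        r=cams.place_of(p,k)
        if r: print(k,[(np.round(np.array(x['at'])*[640,400],1).tolist(),round(x['p'],2)) for x in r[:2]])
E
```

```text
total 12
drwxr-xr-x  3 agent agent 4096 Dec  6 04:56 .
drwxr-xr-x 23 root  root  4096 Dec  6 04:56 ..
drwxr-xr-x  2 agent agent 4096 Dec  6 04:56 pics
{'time_s': 0.0, 'qpos': array([-6.66237456e-02,  3.00446007e-01,  1.52156499e+00,  1.70903742e-05,
        1.32065472e+00, -6.66160585e-02]), 'joint_vel': array([ 2.62079722e-05,  1.01403224e-03, -6.02066295e-05, -1.50969593e-03,
        1.63518034e-04, -1.33736942e-03]), 'tau': array([-1.53750298e-03, -5.31805658e+01, -3.52735734e+01,  7.07558286e-02,
        2.43994006e-02, -4.79655944e-05]), 'ee_pos': array([5.49756528e-01, 4.74281708e-06, 2.04906888e-01]), 'eef_rot': array([-3.14052307e+00, -8.79476069e-05,  1.57078435e+00]), 'force': array([ 0.86960999,  0.2518747 , -0.23147841]), 'moment': array([-0.0056762 ,  0.03149933,  0.0391627 ]), 'grip_width': 0.09431448775060551}
-0.0188
scene {'fx': 406.41047771552235, 'fy': 406.41047771552235, 'cx': 318.2624036939397, 'cy': 206.87899875894195, 'rvec': array([ 1.87951888,  1.6570124 , -0.65886636]), 'tvec': array([ 0.02080359, -0.35507345,  1.68583889]), 'shot': 1}
station [([426.9, 207.
[... 1418 characters left out ...]
 {'fx': 319.72974467643877, 'fy': 319.72974467643877, 'cx': 319.7903938411734, 'cy': 196.08402312000692, 'hand_eye': array([[-2.39514518e-04, -9.67196812e-01, -2.54028087e-01,
         7.34333933e-02],
       [ 9.99999967e-01, -2.54625640e-04,  2.66057088e-05,
        -5.43699879e-05],
       [-9.04150211e-05, -2.54028073e-01,  9.67196841e-01,
        -1.79716243e-01],
       [ 0.00000000e+00,  0.00000000e+00,  0.00000000e+00,
         1.00000000e+00]]), 'shot': 3}
axle_shoulder [([453.8, 110.1], 0.3)]
roller_yellow_center [([306.3, 391.9], 0.5)]
roller_green_center [([297.3, 352.4], 0.66)]
pad_center [([320.4, 160.7], 0.57)]
grease_jar [([507.6, 197.7], 0.62)]
brush [([454.9, 110.7], 0.57)]
```

Run:
```python
import cv2
for n in ['scene0','side0']:
    a=cv2.imread(f'pics/{n}.png'); cv2.imwrite(f'pics/{n}b.png',cv2.resize(a[90:350,150:550] ,None,fx=2,fy=2,interpolation=cv2.INTER_CUBIC))
```

```text
(no output)
```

View pics/scene0b.png

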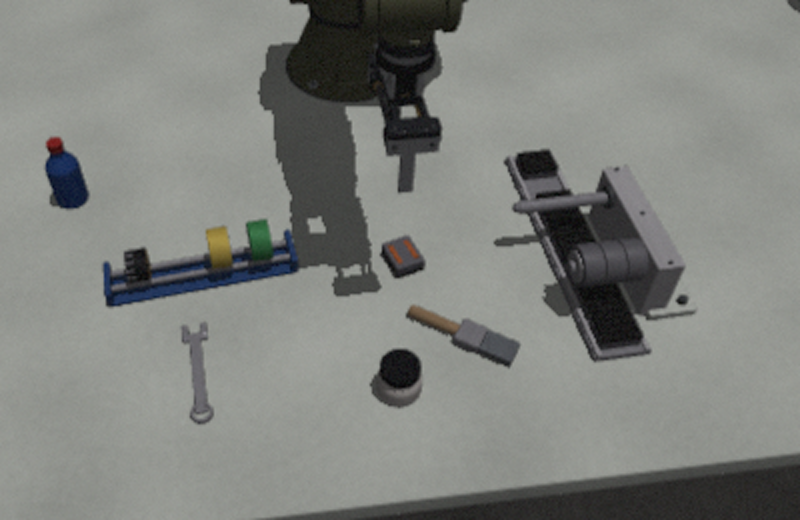

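View pics/side0b.png

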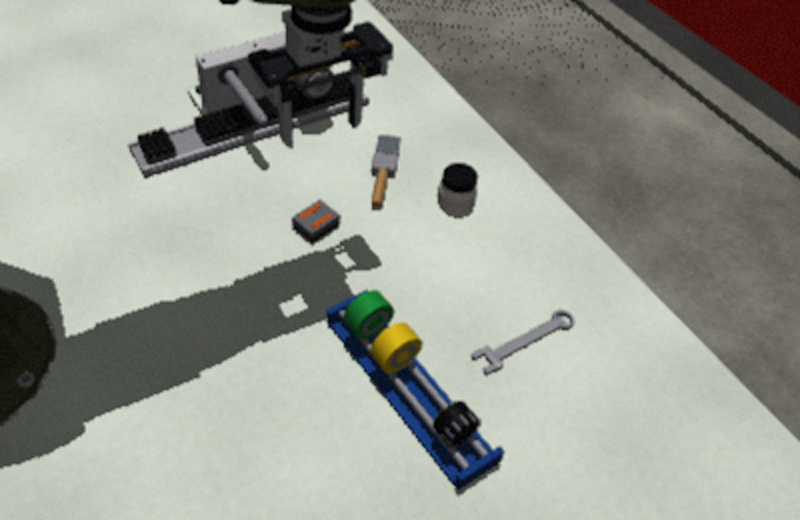

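View pics/wrist0.png

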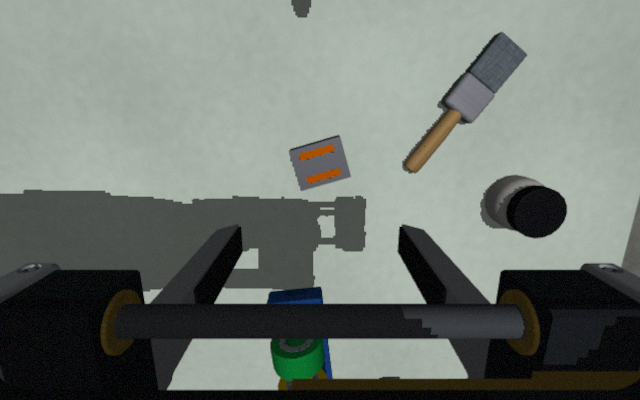

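Run:
```python
from h import *
o=ctrl.get_obs()
for n in ['scene','side','wrist']:
    p=cams.camera(n); W=cloud(p,o); Z=dict(axle_shoulder=.088,axle_tip=.088,pad_seat=.01,roller_yellow_center=.0538,roller_green_center=.0538,cap_center=.046,cap_face=.046,pad_center=.012,cradle=0.0,grease_jar=0,spanner=0,oil_can=0,brush=0,station=0)
    c=Rt(p,o)[1]; print(n,c)
    for k in Z:
        r=cams.place_of(p,k)
        for x in r[:1]:
            u,v=np.array(x['at'])*[640,400]
            print(k,round(x['p'],2),onz(p,u,v,Z[k],o).round(3), W[min(399,int(round(v))),int(round(u))].round(3))
    np.savez(n+'0.npz',W=W,im=p['image'])
```

```text
scene [ 1.39563287 -0.18640095  0.99298856]
axle_shoulder 0.81 [0.538 0.345 0.088] [0.542 0.343 0.092]
axle_tip 0.62 [0.538 0.184 0.088] [ 0.456  0.219 -0.   ]
pad_seat 0.6 [0.409 0.297 0.01 ] [0.407 0.296 0.01 ]
roller_yellow_center 0.61 [ 0.538 -0.273  0.054] [ 0.554 -0.271  0.071]
roller_green_center 0.78 [ 0.528 -0.216  0.054] [ 0.549 -0.215  0.075]
cap_center 0.5 [ 0.385 -0.508  0.046] [ 0.363 -0.515  0.026]
cap_face 0.65 [0.561 0.27  0.046] [0.549 0.278 0.034]
pad_center 0.67 [0.55  0.015 0.012] [0.562 0.011 0.025]
cradle 0.68 [ 0.515 -0.297  0.   ] [ 0.522 -0.296  0.009]
grease_jar 0.93 [ 0.781 -0.03   0.   ] [ 0.812 -0.037  0.048]
spanner 0.81 [ 0.723 -0.308  0.   ] [ 0.729 -0.308  0.009]
oil_can 0.63 [ 0.327 -0.522  0.   ] [ 0.357 -0.511  0.029]
brush 0.88 [0.703 0.073 0.   ] [0.713 0.068 0.018]
station 0.72 [ 0.526  0.283 -0.   ] [0.557 0.265 0.035]
side [ 0.183777   -0.75514267  0.91518775]
axle_shoulder 0.8 [0.536 0.353 0.088] [0.531 0.339 0.098]
axle_tip 0.72 [0.541 0.182 0.088] [0.571 0.263 0.018]
pad_seat 0.61 [0.429 0.274 0.01 ] [0.429 0.28  0.006]
roller_yellow_cente
[... 351 characters left out ...]
312  0.018]
grease_jar 0.94 [ 0.798 -0.028  0.   ] [ 0.773 -0.057  0.036]
spanner 0.76 [ 0.726 -0.298  0.   ] [ 0.725 -0.298 -0.001]
oil_can 0.7 [ 0.719 -0.312  0.   ] [ 0.714 -0.316  0.009]
brush 0.59 [0.701 0.081 0.   ] [0.693 0.067 0.016]
station 0.83 [0.527 0.27  0.   ] [0.521 0.254 0.015]
wrist [0.54993368 0.07343698 0.38515656]
roller_yellow_center 0.78 [ 0.534 -0.273  0.054] [0.548 0.022 0.336]
roller_green_center 0.67 [ 0.518 -0.208  0.054] [ 0.52  -0.193  0.072]
pad_center 0.65 [0.551 0.017 0.012] [0.551 0.019 0.025]
grease_jar 0.83 [ 0.785 -0.032  0.   ] [ 0.76  -0.022  0.041]
oil_can 0.26 [ 0.529 -0.326  0.   ] [0.547 0.023 0.337]
brush 0.63 [0.704 0.073 0.   ] [0.697 0.074 0.018]
```

servo_tool --pt "-0.03 0.2 0.1 0 0 0 1" --pt "-0.03 0.2 0.1 0 0 0 1" --pt "-0.03 0.2 0.1 0 0 0 1" --pt "-0.03 0.2 0.1 0 0 0 1" --pt "-0.03 0.2 0.1 0 0 0 1" --pt "-0.03 0.2 0.1 0 0 0 1" --pt "-0.03 0.2 0.1 0 0 0 1" --pt "-0.03 0.2 0.1 0 0 0 1" --newtons 20

```text
time_s: 5.32
ee_pos: [0.5199, 0.2004, 0.3054]
eef_rot: [3.141, 0.0, 1.572]
force: [-0.5, -1.6, -0.3]
grip_width: 0.0938
```

```bash
cat > look.py <<'E'
from h import *
import sys
n=sys.argv[1]
o=ctrl.get_obs(); print(o['ee_pos'],o['eef_rot'],o['force'].round(2)); p=cams.camera('wrist'); save(p,n); W=cloud(p,o); np.savez(n+'.npz',W=W,im=p['image'],ee=o['ee_pos'],rot=o['eef_rot'],K=[p['fx'],p['fy'],p['cx'],p['cy']],he=p['hand_eye'])
Z=dict(axle_shoulder=.088,axle_tip=.088,pad_seat=.01,roller_yellow_center=.0538,roller_green_center=.0538,cap_center=.046,cap_face=.046,pad_center=.012,cradle=0.0,station=0)
for k in (sys.argv[2:] or Z):
    for x in cams.place_of(p,k)[:2]:
        u,v=np.array(x['at'])*[640,400]
        print(k,round(x['p'],2),(round(u),round(v)),onz(p,u,v,Z[k],o).round(4), W[min(399,int(round(v))),int(round(u))].round(3))
E
python3 look.py st1 axle_shoulder axle_tip pad_seat station
```

```text
[0.51988198 0.200416   0.30535675] [3.14131366e+00 8.90344529e-05 1.57235768e+00] [-0.48 -1.57 -0.25]
axle_shoulder 0.68 (331, 53) [0.5324 0.34   0.088 ] [0.532 0.338 0.098]
pad_seat 0.34 (339, 275) [0.5521 0.0156 0.01  ] [0.551 0.023 0.024]
station 0.57 (333, 104) [0.5386 0.2847 0.    ] [0.535 0.283 0.1  ]
```

View pics/st1.png

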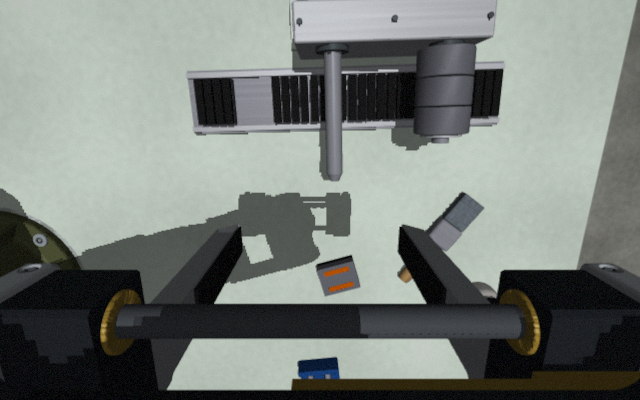

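```bash
python3 - <<'E'
import numpy as np
d=np.load('st1.npz'); W=d['W']; im=d['im']
M=(W[...,2]>.075)&(W[...,2]<.103)&(W[...,0]<.56)&(W[...,0]>.50)&(W[...,1]>.15)&(W[...,1]<.33)
P=W[M]; print(len(P))
for a in np.arange(.17,.34,.015):
    q=P[(P[:,1]>=a)&(P[:,1]<a+.015)]
    if len(q): print(a.round(3),len(q),q[:,0].min().round(4),q[:,0].max().round(4),((q[:,0].min()+q[:,0].max())/2).round(4),np.median(q[:,0]).round(4),q[:,2].max().round(4))
# ends along centre line
for c in (331,332,333,334,335): 
    print(c,[(r,W[r,c].round(3).tolist()) for r in list(range(40,56,2))+list(range(172,186,2))])
E
python3 - <<'E'
import numpy as np
d=np.load('st1.npz'); W=d['W']
for r in (85,100,115): print(r,[(c,W[r,c].round(3).tolist()) for c in list(range(230,282,3))])
for c in (245,254,262): print(c,[(r,W[r,c].round(3).tolist()) for r in list(range(60,146,3))])
E
```

```text
1952
0.185 79 0.5289 0.5464 0.5376 0.5375 0.0996
0.2 191 0.5276 0.5463 0.5369 0.5372 0.1004
0.215 199 0.5274 0.546 0.5367 0.537 0.0997
0.23 197 0.5274 0.5458 0.5366 0.5358 0.1004
0.245 213 0.5261 0.5455 0.5358 0.5355 0.1003
0.26 219 0.526 0.5453 0.5356 0.5354 0.1
0.275 234 0.5259 0.545 0.5355 0.5351 0.1003
0.29 218 0.5247 0.5435 0.5341 0.5338 0.1001
0.305 238 0.5246 0.5432 0.5339 0.5337 0.1003
0.32 164 0.5245 0.543 0.5338 0.5335 0.1001
331 [(40, [0.532, 0.348, 0.112]), (42, [0.532, 0.347, 0.111]), (44, [0.532, 0.345, 0.108]), (46, [0.532, 0.343, 0.107]), (48, [0.532, 0.341, 0.107]), (50, [0.532, 0.34, 0.102]), (52, [0.532, 0.339, 0.097]), (54, [0.532, 0.337, 0.099]), (172, [0.534, 0.203, 0.098]), (174, [0.534, 0.2, 0.096]), (176, [0.534, 0.198, 0.098]), (178, [nan, nan, nan]), (180, [0.534, 0.192, 0.093]), (182, [0.537, 0.169, -0.0]), (184, [0.537, 0.166, 0.002])]
332 [(40, [0.533, 0.349, 0.111]), (42, [0.533, 0.347, 0.111]), (44, [0.533, 0.345, 0.108]), (46, [0.533, 0.344, 0.106]), (48, [0.533, 0.341, 0.109]), (50, [0.533, 0.34, 0.104]), (52, [0.533, 0.339, 0.097]), (54, [0.533, 0.3
[... 4967 characters left out ...]
 (75, [0.44, 0.323, 0.016]), (78, [0.439, 0.32, 0.009]), (81, [0.439, 0.316, 0.012]), (84, [0.439, 0.312, 0.012]), (87, [0.438, 0.308, 0.011]), (90, [0.438, 0.304, 0.011]), (93, [0.438, 0.3, 0.01]), (96, [0.438, 0.296, 0.011]), (99, [0.438, 0.292, 0.01]), (102, [0.438, 0.288, 0.011]), (105, [0.438, 0.284, 0.012]), (108, [0.437, 0.279, 0.011]), (111, [0.437, 0.275, 0.011]), (114, [0.437, 0.271, 0.01]), (117, [0.437, 0.267, 0.012]), (120, [0.436, 0.263, 0.009]), (123, [0.436, 0.258, 0.011]), (126, [0.437, 0.254, 0.014]), (129, [0.437, 0.25, 0.015]), (132, [0.434, 0.245, 0.0]), (135, [0.434, 0.241, -0.0]), (138, [0.433, 0.236, -0.001]), (141, [0.433, 0.232, -0.001]), (144, [0.433, 0.227, 0.0])]
```

servo_tool --pt "0 -0.5 -0.03 0 0 0 1" --pt "0 -0.5 -0.03 0 0 0 1" --pt "0 -0.5 -0.03 0 0 0 1" --pt "0 -0.5 -0.03 0 0 0 1" --pt "0 -0.5 -0.03 0 0 0 1" --pt "0 -0.5 -0.03 0 0 0 1" --pt "0 -0.5 -0.03 0 0 0 1" --pt "0 -0.5 -0.03 0 0 0 1"

```text
time_s: 6.23
ee_pos: [0.5193, -0.1354, 0.285]
eef_rot: [-3.141, 0.0, 1.568]
force: [0.9, 0.3, 0.6]
grip_width: 0.0938
```

servo_tool --pt "0.01 -0.17 0 0 0 0 1" --pt "0.01 -0.17 0 0 0 0 1" --pt "0.01 -0.17 0 0 0 0 1" --pt "0.01 -0.17 0 0 0 0 1" --pt "0.01 -0.17 0 0 0 0 1" --pt "0.01 -0.17 0 0 0 0 1" --pt "0.01 -0.17 0 0 0 0 1" --pt "0.01 -0.17 0 0 0 0 1"

```text
time_s: 6.9
ee_pos: [0.5293, -0.3045, 0.2851]
eef_rot: [-3.141, 0.0, 1.569]
force: [1.0, -0.1, 0.2]
grip_width: 0.0937
```

```bash
python3 look.py cr1 roller_yellow_center roller_green_center cap_center cap_face cradle
```

```text
[ 0.52928852 -0.30447099  0.28506606] [-3.14072247e+00  1.54859599e-04  1.56881386e+00] [ 1.04 -0.11  0.25]
roller_yellow_center 0.64 (323, 144) [ 0.5336 -0.2701  0.0538] [ 0.533 -0.267  0.085]
roller_green_center 0.86 (314, 93) [ 0.5219 -0.2079  0.0538] [ 0.523 -0.21   0.086]
cap_center 0.57 (330, 235) [ 0.5433 -0.3979  0.046 ] [ 0.542 -0.387  0.072]
cap_face 0.66 (333, 225) [ 0.5474 -0.3825  0.046 ] [ 0.548 -0.386  0.036]
cradle 0.82 (319, 163) [ 0.5285 -0.303   0.    ] [ 0.528 -0.302  0.007]
```

View pics/cr1.png

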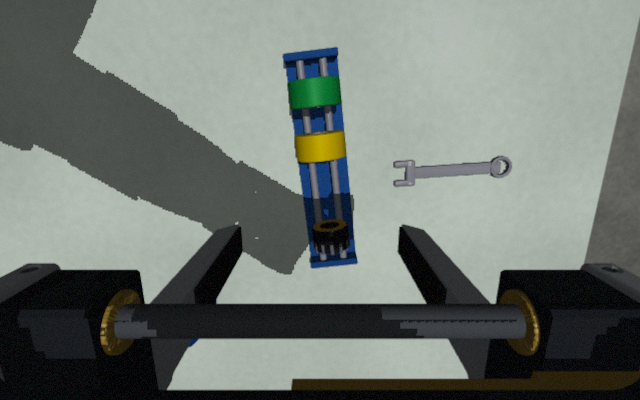

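```bash
cat > fit.py <<'E'
import numpy as np,cv2,sys
d=np.load(sys.argv[1]+'.npz'); W=d['W']; im=d['im']
hsv=cv2.cvtColor(im,cv2.COLOR_RGB2HSV)
def rep(n,m,zmin):
    m=m&(W[...,2]>zmin); 
    k,l,s,_=cv2.connectedComponentsWithStats(m.astype(np.uint8)); 
    if k<2: print(n,'none'); return
    i=1+np.argmax(s[1:,4]); P=W[l==i]
    r=cv2.minAreaRect((P[:,:2]*1000).astype(np.float32)); print(n,len(P),'rect',np.round(r[0],1),np.round(r[1],1),round(r[2],2),'z',np.nanpercentile(P[:,2],[50,98]).round(4))
rep('green',(hsv[...,0]>50)&(hsv[...,0]<85)&(hsv[...,1]>120),.05)
rep('yellow',(hsv[...,0]>18)&(hsv[...,0]<35)&(hsv[...,1]>120),.05)
C=(W[...,0]>.45)&(W[...,0]<.6)&(W[...,1]<-.35)&(W[...,1]>-.44)
rep('cap',C&(hsv[...,0]>=0),.05)
rep('cradle',(hsv[...,0]>100)&(hsv[...,0]<125)&(hsv[...,1]>120),-.01)
E
python3 fit.py cr1
```

```text
green 1460 rect [ 522.6 -209.1] [61.6 32. ] 6.52 z [0.0818 0.0864]
yellow 4125 rect [ 561.8 -294.2] [75.8 27. ] 2.12 z [0.4099 0.412 ]
cap 903 rect [ 543.2 -398.4] [49.3 34.2] 4.84 z [0.0681 0.0723]
cradle 1919 rect [ 541.  -374.2] [ 68.8 155.6] 6.4 z [0.007  0.0473]
```

```bash
sed -i 's/m=m&(W\[...,2\]>zmin)/m=m\&(W[...,2]>zmin)\&(W[...,2]<.12)/' fit.py; python3 fit.py cr1
python3 - <<'E'
import numpy as np
d=np.load('cr1.npz');W=d['W']
print(W[138:160:3,320].round(3).tolist()); print(W[147,290:352:4].round(3).tolist())
E
```

```text
green 1460 rect [ 522.6 -209.1] [61.6 32. ] 6.52 z [0.0818 0.0864]
yellow 1347 rect [ 529.6 -272.1] [62.  32.2] 6.54 z [0.0816 0.0863]
cap 903 rect [ 543.2 -398.4] [49.3 34.2] 4.84 z [0.0681 0.0723]
cradle 1919 rect [ 541.  -374.2] [ 68.8 155.6] 6.4 z [0.007  0.0473]
[[0.529, -0.26, 0.086], [0.529, -0.264, 0.086], [0.529, -0.267, 0.085], [0.529, -0.271, 0.085], [0.529, -0.274, 0.086], [0.529, -0.278, 0.086], [0.529, -0.281, 0.086], [0.529, -0.285, 0.085]]
[[0.486, -0.28, 0.002], [0.492, -0.28, 0.0], [0.502, -0.272, 0.071], [0.508, -0.272, 0.078], [0.513, -0.271, 0.081], [0.518, -0.271, 0.084], [0.522, -0.271, 0.084], [0.527, -0.271, 0.085], [0.532, -0.271, 0.085], [0.536, -0.271, 0.085], [0.541, -0.271, 0.083], [0.546, -0.271, 0.082], [0.551, -0.272, 0.077], [0.556, -0.272, 0.071], [0.567, -0.28, 0.001], [0.573, -0.28, 0.0]]
```

servo_tool --pt "0 0.032 -0.05 0 0 0.112 1" --pt "0 0.032 -0.09 0 0 0.112 1" --pt "0 0.032 -0.13 0 0 0.112 1" --pt "0 0.032 -0.16 0 0 0.112 1" --pt "0 0.032 -0.16 0 0 0.112 1" --pt "0 0.032 -0.16 0 0 0.112 1" --pt "0 0.032 -0.16 0 0 0.112 1" --pt "0 0.032 -0.16 0 0 0.112 1" --newtons 25

```text
time_s: 7.87
ee_pos: [0.5307, -0.2736, 0.1284]
eef_rot: [3.139, 0.003, 1.681]
force: [-0.4, -0.1, 0.3]
grip_width: 0.0938
```

```bash
python3 look.py cr2 roller_yellow_center; python3 fit.py cr2
```

```text
[ 0.53068813 -0.27356096  0.12843656] [3.13851955 0.00327292 1.68102119] [-0.37 -0.09  0.27]
roller_yellow_center 0.79 (319, 202) [ 0.5297 -0.2727  0.0538] [ 0.529 -0.263  0.086]
green 3725 rect [ 523.1 -208.5] [61.4 32. ] 6.44 z [0.0823 0.0862]
yellow 3352 rect [ 529.8 -271.7] [61.9 31.8] 6.47 z [0.0814 0.0861]
cap 1014 rect [ 543.9 -402.8] [48.4 25.7] 5.73 z [0.0694 0.0725]
cradle 2852 rect [ 518.5 -173.2] [69.2 35.1] 6.29 z [0.0075 0.0317]
```

View pics/cr2.png

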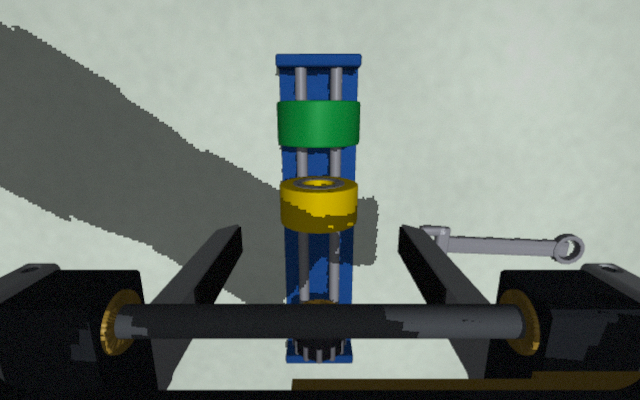

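servo_tool --pt "-0.001 0.0015 -0.03 0 0 0 1" --pt "-0.001 0.0015 -0.06 0 0 0 1" --pt "-0.001 0.0015 -0.085 0 0 0 1" --pt "-0.001 0.0015 -0.093 0 0 0 1" --pt "-0.001 0.0015 -0.093 0 0 0 1" --pt "-0.001 0.0015 -0.093 0 0 0 1" --pt "-0.001 0.0015 -0.093 0 0 0 1" --pt "-0.001 0.0015 -0.093 0 0 0 1"

```text
time_s: 8.63
ee_pos: [0.5301, -0.2724, 0.0365]
eef_rot: [3.137, 0.004, 1.681]
force: [1.0, 0.6, 0.3]
grip_width: 0.0944
```

servo_tool --pt "0 0 0 0 0 0 -1" --pt "0 0 0 0 0 0 -1" --pt "0 0 0 0 0 0 -1" --pt "0 0 0 0 0 0 -1" --pt "0 0 0 0 0 0 -1" --pt "0 0 0 0 0 0 -1" --pt "0 0 0 0 0 0 -1" --pt "0 0 0 0 0 0 -1"

```text
time_s: 9.3
ee_pos: [0.5301, -0.2724, 0.0366]
eef_rot: [3.137, 0.004, 1.681]
force: [-0.8, -0.0, 2.5]
grip_width: 0.0618
```

servo_tool --pt "0 0 0.04 0 0 0 -1" --pt "0 0 0.08 0 0 0 -1" --pt "0 0.03 0.1 0 0 -0.03 -1" --pt "0 0.07 0.1 0 0 -0.081 -1" --pt "0 0.11 0.1 0 0 -0.081 -1" --pt "0 0.15 0.1 0 0 -0.081 -1" --pt "0 0.19 0.1 0 0 -0.081 -1" --pt "0 0.23 0.1 0 0 -0.081 -1"

```text
time_s: 9.97
ee_pos: [0.5296, -0.0405, 0.1364]
eef_rot: [3.137, 0.004, 1.6]
force: [1.5, 0.2, -2.2]
grip_width: 0.0624
```

servo_tool --pt "0.01 0.04 0 0 0 0 -1" --pt "0.01 0.08 0 0 0 0 -1" --pt "0.01 0.12 0 0 0 0 -1" --pt "0.01 0.16 0 0 0 0 -1" --pt "0.01 0.175 0 0 0 0 -1" --pt "0.01 0.175 0 0 0 0 -1" --pt "0.01 0.175 0 0 0 0 -1" --pt "0.01 0.175 0 0 0 0 -1"

```text
time_s: 10.63
ee_pos: [0.5395, 0.1336, 0.1361]
eef_rot: [3.138, 0.004, 1.599]
force: [0.2, 0.1, -2.4]
grip_width: 0.0621
```

```bash
python3 look.py th1 axle_tip axle_shoulder roller_yellow_center
```

```text
[0.53945314 0.1336411  0.13610779] [3.13801316 0.00446837 1.59925036] [ 0.16  0.06 -2.38]
axle_tip 0.56 (320, 137) [0.5383 0.1899 0.088 ] [0.539 0.183 0.   ]
roller_yellow_center 0.62 (319, 250) [0.5404 0.088  0.0538] [0.538 0.148 0.185]
```

View pics/th1.png

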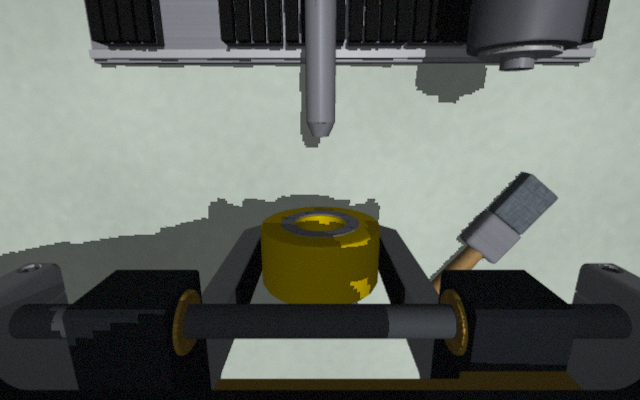

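```bash
cat > rel.py <<'E'
import numpy as np,sys
d=np.load(sys.argv[1]+'.npz'); W=d['W']; ee=d['ee']
M=(W[...,2]>.08)&(W[...,2]<.105)&(W[...,0]<.57)&(W[...,0]>.50)&(W[...,1]>.18)&(W[...,1]<.33)
P=W[M]
ys=[];xs=[]
for a in np.arange(.2,.33,.01):
    q=P[(P[:,1]>=a)&(P[:,1]<a+.01)]
    if len(q)>20:
        t=q[q[:,2]>np.percentile(q[:,2],99)-.006]
        ys.append(a+.005); xs.append((q[:,0].min()+q[:,0].max())/2); print(round(a,2),len(q),q[:,0].min().round(4),q[:,0].max().round(4),t[:,0].mean().round(4),np.percentile(q[:,2],95).round(4))
k=np.polyfit(ys,xs,1); print('line x=',k, 'at .19',np.polyval(k,.19)); print('tip y min',np.nanmin(P[:,1]))
# roller in hand
M=(abs(W[...,2]-ee[2]-.017)<.05)&(abs(W[...,0]-ee[0])<.036)&(abs(W[...,1]-ee[1])<.03)
P=W[M]; print('held x',P[:,0].min(),P[:,0].max(),'y',np.percentile(P[:,1],[1,99]),'ztop',np.percentile(P[:,2],98), 'ee',ee)
T=P[P[:,2]>np.percentile(P[:,2],98)-.004]; print('top ridge x',T[:,0].mean(),'slope',np.polyfit(T[:,1],T[:,0],1)[0])
E
python3 rel.py th1
```

```text
0.2 443 0.5281 0.5474 0.5377 0.099
0.21 460 0.528 0.547 0.5374 0.0992
0.22 485 0.527 0.5466 0.5371 0.099
0.23 500 0.5269 0.5466 0.5368 0.099
0.24 528 0.5268 0.5467 0.5364 0.0992
0.25 542 0.5266 0.5461 0.5361 0.099
0.26 561 0.5264 0.5457 0.5359 0.0991
0.27 190 0.5256 0.5452 0.5357 0.0991
line x= [-0.02948689  0.54373568] at .19 0.5381331679157337
tip y min 0.19077279701721733
held x 0.5034642761827275 0.5754529805330284 y [0.12009725 0.15079974] ztop 0.19914001128738537 ee [0.53945314 0.1336411  0.13610779]
top ridge x 0.5413377364953132 slope 2.0492171825308856
```

```bash
sed -i 's/M=(abs(W\[...,2\]-ee\[2\]-.017)<.05)/M=(W[...,2]-ee[2]<.053)\&(W[...,2]-ee[2]>.025)/; s/<.036)/<.031)/' rel.py; python3 rel.py th1 | tail -2
```

```text
held x 0.5084682949507702 0.5704521163608368 y [0.11955504 0.15070856] ztop 0.18569207608789476 ee [0.53945314 0.1336411  0.13610779]
top ridge x 0.5400270437731521 slope -0.014478431260080107
```

servo_tool --pt "-0.001 0.005 -0.02 0 0 0 -1" --pt "-0.001 0.015 -0.04 0 0 0 -1" --pt "-0.001 0.015 -0.06 0 0 0 -1" --pt "-0.001 0.015 -0.065 0 0 0 -1" --pt "-0.001 0.015 -0.065 0 0 0 -1" --pt "-0.001 0.015 -0.065 0 0 0 -1" --pt "-0.001 0.015 -0.065 0 0 0 -1" --pt "-0.001 0.015 -0.065 0 0 0 -1"

```text
time_s: 11.5
ee_pos: [0.5393, 0.1483, 0.0727]
eef_rot: [3.136, 0.004, 1.598]
force: [1.1, -0.4, -3.3]
grip_width: 0.0625
```

```bash
python3 look.py th2 axle_tip; python3 rel.py th2
```

```text
[0.53931646 0.14832434 0.07265821] [3.13556211 0.00393656 1.59786348] [ 1.09 -0.41 -3.35]
axle_tip 0.88 (321, 177) [0.5387 0.1892 0.088 ] [ 0.54   0.171 -0.   ]
0.2 802 0.5282 0.5476 0.5377 0.0991
0.21 846 0.5274 0.5474 0.5374 0.0991
0.22 908 0.5274 0.5472 0.5371 0.099
0.23 944 0.5267 0.5467 0.5368 0.0991
0.24 1004 0.5267 0.5463 0.5364 0.0991
0.25 1045 0.5267 0.5462 0.5361 0.0991
0.26 995 0.526 0.5459 0.536 0.0991
line x= [-0.03029139  0.54399957] at .19 0.5382442090839991
tip y min 0.190453648745175
held x 0.5083245999903994 0.570312461277867 y [0.13430141 0.16530819] ztop 0.12222210305750521 ee [0.53931646 0.14832434 0.07265821]
top ridge x 0.5400653970633784 slope -0.010179936892520896
```

View pics/th2.png

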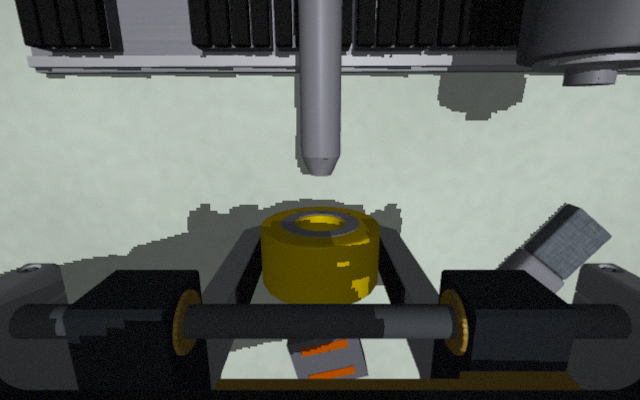

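servo_tool --pt "-0.001 0.005 -0.001 0 0 0 -1" --pt "-0.001 0.015 -0.0015 0 0 0 -1" --pt "-0.0013 0.022 -0.0015 0 0 0 -1" --pt "-0.0015 0.029 -0.0015 0 0 0 -1" --pt "-0.0017 0.036 -0.0015 0 0 0 -1" --pt "-0.002 0.043 -0.0015 0 0 0 -1" --pt "-0.0022 0.05 -0.0015 0 0 0 -1" --pt "-0.0022 0.05 -0.0015 0 0 0 -1"

```text
time_s: 12.27
ee_pos: [0.5367, 0.1998, 0.0707]
eef_rot: [3.136, 0.004, 1.599]
force: [-0.2, -0.5, -1.8]
grip_width: 0.0621
```

```bash
python3 look.py th3 axle_tip; python3 rel.py th3;python3 -c "
from h import *;print(ctrl.get_obs()['moment'])"
```

```text
[0.5367215  0.19975088 0.07071566] [3.1361328  0.00383317 1.59909922] [-0.21 -0.51 -1.82]
0.2 529 0.5 0.57 0.5336 0.1044
0.21 1874 0.5044 0.57 0.5368 0.1041
0.22 712 0.5276 0.5472 0.5371 0.099
0.23 749 0.5268 0.5467 0.5367 0.099
0.24 781 0.5268 0.5462 0.5364 0.099
0.25 814 0.5266 0.5462 0.5361 0.0991
0.26 887 0.5259 0.5459 0.5359 0.099
0.27 918 0.5258 0.5453 0.5355 0.099
0.28 946 0.5257 0.5451 0.5353 0.099
0.29 1031 0.525 0.545 0.5349 0.099
0.3 1080 0.5249 0.5444 0.5346 0.0992
0.31 1079 0.5242 0.5443 0.5343 0.0991
0.32 25 0.5243 0.544 0.5357 0.0947
line x= [-0.02118442  0.54132178] at .19 0.5372967407946302
tip y min 0.18350404793646546
held x 0.5057241335077819 0.5677166430468564 y [0.18581077 0.22791038] ztop 0.12024230907852404 ee [0.5367215  0.19975088 0.07071566]
top ridge x 0.5374387247235838 slope -0.007094058476541443
[0.01308479 0.05625133 0.04104783]
```

View pics/th3.png

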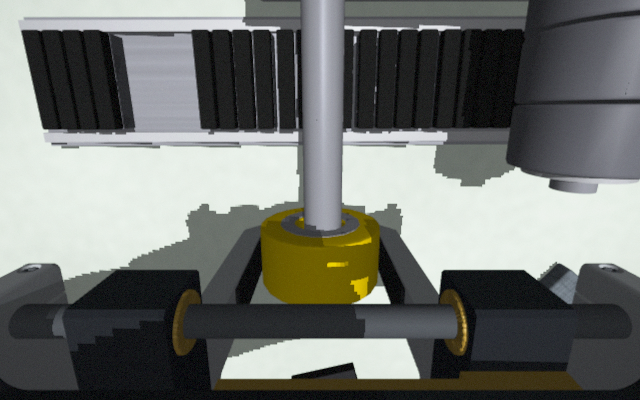

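servo_tool --pt "-0.0005 0.02 0 0 0 0 -1" --pt "-0.001 0.04 0 0 0 0 -1" --pt "-0.0016 0.06 0 0 0 0 -1" --pt "-0.0021 0.08 0 0 0 0 -1" --pt "-0.0026 0.1 0 0 0 0 -1" --pt "-0.0029 0.113 0 0 0 0 -1" --pt "-0.0029 0.113 0 0 0 0 -1" --pt "-0.0029 0.113 0 0 0 0 -1"

```text
time_s: 13.03
ee_pos: [0.5338, 0.3114, 0.0704]
eef_rot: [3.137, 0.004, 1.599]
force: [-0.4, -0.4, -2.5]
grip_width: 0.0624
```

```bash
python3 look.py th4 axle_tip
```

```text
[0.53378792 0.31144702 0.07042042] [3.13660053 0.0044691  1.59920097] [-0.43 -0.45 -2.48]
```

View pics/th4.png

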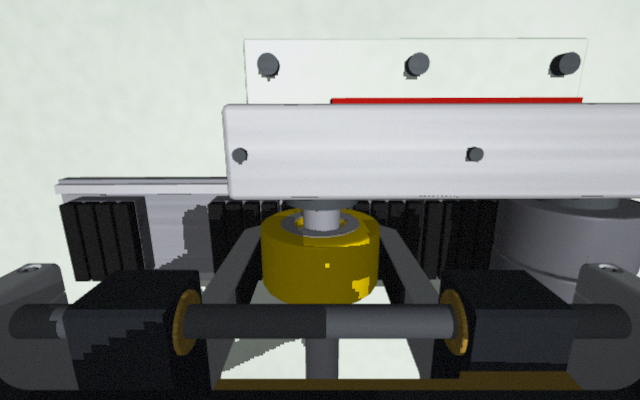

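servo_tool --pt "-0.0001 0.004 0 0 0 0 -1" --pt "-0.0002 0.008 0 0 0 0 -1" --pt "-0.0003 0.01 0 0 0 0 -1" --pt "-0.0003 0.011 0 0 0 0 -1" --pt "-0.0003 0.012 0 0 0 0 -1" --pt "-0.0003 0.012 0 0 0 0 -1" --pt "-0.0003 0.012 0 0 0 0 -1" --pt "-0.0003 0.012 0 0 0 0 -1"

```text
time_s: 13.8
ee_pos: [0.5337, 0.3226, 0.0706]
eef_rot: [3.137, 0.004, 1.598]
force: [0.8, -0.1, -2.0]
grip_width: 0.0626
```

servo_tool --pt "0 0.001 0 0 0 0 -1" --pt "0 0.001 0 0 0 0 -1" --pt "0 0.002 0 0 0 0 -1" --pt "0 0.002 0 0 0 0 -1" --pt "0 0.003 0 0 0 0 -1" --pt "0 0.003 0 0 0 0 -1" --pt "0 0.003 0 0 0 0 -1" --pt "0 0.003 0 0 0 0 -1"

```text
time_s: 14.47
ee_pos: [0.5337, 0.3243, 0.0705]
eef_rot: [3.137, 0.007, 1.598]
force: [-1.5, -11.1, 1.6]
grip_width: 0.0624
```

servo_tool --pt "0 0.002 0 0 0 0 -1" --pt "0 0.002 0 0 0 0 -1" --pt "0 0.002 0 0 0 0 -1" --pt "0 0.001 0 0 0 0 1" --pt "0 0 0 0 0 0 1" --pt "0 0 0 0 0 0 1" --pt "0 0 0 0 0 0 1" --pt "0 0 0 0 0 0 1"

```text
time_s: 15.13
ee_pos: [0.5337, 0.3246, 0.0707]
eef_rot: [3.137, 0.006, 1.598]
force: [0.0, -0.2, -0.5]
grip_width: 0.0916
```

```bash
python3 look.py th5 axle_tip
```

```text
[0.53372789 0.32457914 0.07065327] [3.13715902 0.00639645 1.59781344] [ 0.04 -0.16 -0.48]
```

View pics/th5.png

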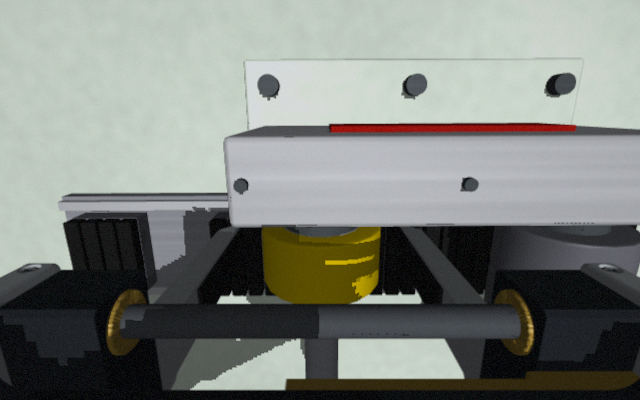

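servo_tool --pt "0 0 0.035 0 0 0 1" --pt "0 0 0.07 0 0 0 1" --pt "0 0 0.1 0 0 0 1" --pt "0 -0.04 0.12 0 0 0 1" --pt "0 -0.08 0.12 0 0 0 1" --pt "0 -0.12 0.12 0 0 0 1" --pt "0 -0.16 0.12 0 0 0 1" --pt "0 -0.2 0.12 0 0 0 1"

```text
time_s: 15.9
ee_pos: [0.5333, 0.1228, 0.1908]
eef_rot: [3.137, 0.006, 1.598]
force: [0.7, -0.4, 0.5]
grip_width: 0.0941
```

servo_tool --pt "-0.011 -0.33 0 0 0 0.086 1" --pt "-0.011 -0.33 0 0 0 0.086 1" --pt "-0.011 -0.33 0 0 0 0.086 1" --pt "-0.011 -0.33 0 0 0 0.086 1" --pt "-0.011 -0.33 0 0 0 0.086 1" --pt "-0.011 -0.33 0 0 0 0.086 1" --pt "-0.011 -0.33 0 0 0 0.086 1" --pt "-0.011 -0.33 0 0 0 0.086 1"

```text
time_s: 16.57
ee_pos: [0.5219, -0.2093, 0.1911]
eef_rot: [3.136, 0.007, 1.684]
force: [-0.4, -0.3, -0.1]
grip_width: 0.0939
```

servo_tool --pt "0.001 0.0005 -0.04 0.007 0.006 0 1" --pt "0.001 0.0005 -0.08 0.007 0.006 0 1" --pt "0.001 0.0005 -0.12 0.007 0.006 0 1" --pt "0.001 0.0005 -0.145 0.007 0.006 0 1" --pt "0.001 0.0005 -0.156 0.007 0.006 0 1" --pt "0.001 0.0005 -0.156 0.007 0.006 0 1" --pt "0.001 0.0005 -0.156 0.007 0.006 0 1" --pt "0.001 0.0005 -0.156 0.007 0.006 0 1"

```text
time_s: 17.23
ee_pos: [0.524, -0.2092, 0.0371]
eef_rot: [3.139, 0.001, 1.684]
force: [0.4, -0.6, -0.2]
grip_width: 0.0938
```

servo_tool --pt "0 0 0 0 0 0 -1" --pt "0 0 0 0 0 0 -1" --pt "0 0 0 0 0 0 -1" --pt "0 0 0 0 0 0 -1" --pt "0 0 0 0 0 0 -1" --pt "0 0 0 0 0 0 -1" --pt "0 0 0 0 0 0 -1" --pt "0 0 0 0 0 0 -1"

```text
time_s: 17.9
ee_pos: [0.5235, -0.2093, 0.0374]
eef_rot: [3.14, 0.0, 1.684]
force: [-5.6, -0.6, 6.1]
grip_width: 0.0622
```

servo_tool --pt "0 0 0.04 0 0 0 -1" --pt "0 0 0.08 0 0 0 -1" --pt "0 0.03 0.1 0 0 -0.03 -1" --pt "0.004 0.07 0.1 0 0 -0.085 -1" --pt "0.008 0.11 0.1 0 0 -0.085 -1" --pt "0.01 0.15 0.1 0 0 -0.085 -1" --pt "0.01 0.19 0.1 0 0 -0.085 -1" --pt "0.012 0.23 0.1 0 0 -0.085 -1"

```text
time_s: 18.57
ee_pos: [0.5348, 0.0226, 0.1373]
eef_rot: [3.141, 0.0, 1.599]
force: [1.5, -0.2, -2.2]
grip_width: 0.0624
```

servo_tool --pt "0.004 0.04 -0.02 0 0 0 -1" --pt "0.004 0.08 -0.04 0 0 0 -1" --pt "0.004 0.11 -0.064 0 0 0 -1" --pt "0.004 0.128 -0.064 0 0 0 -1" --pt "0.004 0.128 -0.064 0 0 0 -1" --pt "0.004 0.128 -0.064 0 0 0 -1" --pt "0.004 0.128 -0.064 0 0 0 -1" --pt "0.004 0.128 -0.064 0 0 0 -1"

```text
time_s: 19.23
ee_pos: [0.5391, 0.1496, 0.0737]
eef_rot: [3.14, 0.0, 1.598]
force: [-0.3, 0.3, -2.2]
grip_width: 0.0622
```

```bash
python3 look.py th6 axle_tip; python3 rel.py th6
```

```text
[0.53913177 0.14964849 0.07374489] [3.13989119e+00 4.43550669e-04 1.59799937e+00] [-0.3   0.28 -2.17]
axle_tip 0.91 (322, 177) [0.5391 0.1902 0.088 ] [0.539 0.191 0.093]
0.2 783 0.528 0.5476 0.5377 0.099
0.21 823 0.5279 0.5474 0.5374 0.0991
0.22 898 0.5272 0.5473 0.5372 0.099
0.23 925 0.5271 0.5467 0.5368 0.0992
0.24 970 0.5264 0.5463 0.5365 0.0992
0.25 1019 0.5264 0.5461 0.5362 0.0991
0.26 1083 0.5264 0.546 0.5359 0.0991
0.27 74 0.5257 0.5454 0.5374 0.0976
line x= [-0.03114272  0.54420624] at .19 0.5382891190154375
tip y min 0.19044419666041074
held x 0.5081380143756835 0.5701272269906192 y [0.13579503 0.16695879] ztop 0.12255353544050676 ee [0.53913177 0.14964849 0.07374489]
top ridge x 0.5398066280517408 slope -0.004873778809039756
```

View pics/th6.png

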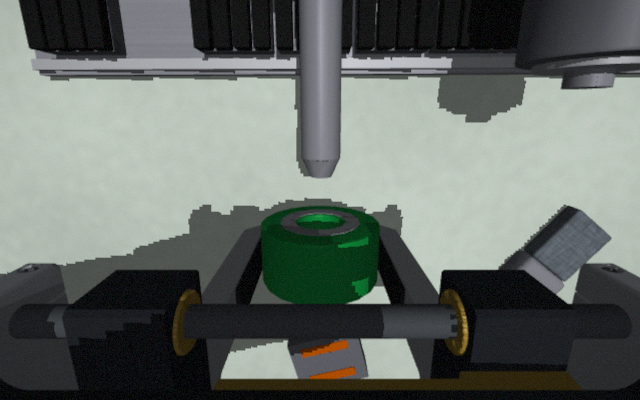

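servo_tool --pt "-0.0007 0.005 -0.0018 0 0 0 -1" --pt "-0.001 0.015 -0.0018 0 0 0 -1" --pt "-0.0012 0.022 -0.0018 0 0 0 -1" --pt "-0.0014 0.029 -0.0018 0 0 0 -1" --pt "-0.0016 0.036 -0.0018 0 0 0 -1" --pt "-0.0018 0.043 -0.0018 0 0 0 -1" --pt "-0.002 0.05 -0.0018 0 0 0 -1" --pt "-0.002 0.05 -0.0018 0 0 0 -1"

```text
time_s: 20.0
ee_pos: [0.537, 0.201, 0.0719]
eef_rot: [3.14, 0.0, 1.599]
force: [-1.4, -0.1, -2.3]
grip_width: 0.0626
```

servo_tool --pt "-0.0003 0.01 0 0 0 0 -1" --pt "-0.0006 0.02 0 0 0 0 -1" --pt "-0.0009 0.03 0 0 0 0 -1" --pt "-0.0012 0.04 0 0 0 0 -1" --pt "-0.0015 0.05 0 0 0 0 -1" --pt "-0.002 0.068 0 0 0 0 -1" --pt "-0.0025 0.08 0 0 0 0 -1" --pt "-0.0025 0.08 0 0 0 0 -1"

```text
time_s: 20.67
ee_pos: [0.5341, 0.2834, 0.0719]
eef_rot: [3.14, -0.0, 1.601]
force: [0.4, -0.8, -2.8]
grip_width: 0.0624
```

```bash
python3 look.py th7 axle_tip
```

```text
[0.53412998 0.2834414  0.07185519] [ 3.13957016e+00 -2.00825249e-04  1.60092995e+00] [ 0.4  -0.8  -2.77]
axle_tip 0.8 (321, 388) [0.5373 0.1898 0.088 ] [0.533 0.302 0.198]
```

View pics/th7.png

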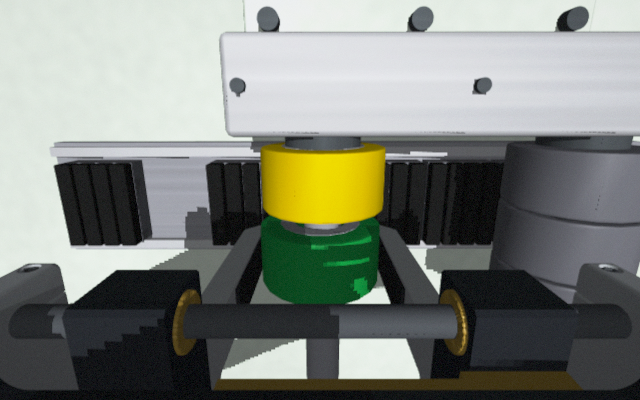

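servo_tool --pt "0 0.004 0 0 0 0 -1" --pt "-0.0001 0.006 0 0 0 0 -1" --pt "-0.0002 0.008 0 0 0 0 -1" --pt "-0.0003 0.009 0 0 0 0 -1" --pt "-0.0003 0.01 0 0 0 0 -1" --pt "-0.0003 0.01 0 0 0 0 -1" --pt "-0.0003 0.01 0 0 0 0 -1" --pt "-0.0003 0.01 0 0 0 0 -1"

```text
time_s: 21.43
ee_pos: [0.534, 0.2913, 0.0717]
eef_rot: [3.14, 0.0, 1.6]
force: [0.3, -0.2, -2.3]
grip_width: 0.0621
```

servo_tool --pt "0 0.001 0 0 0 0 -1" --pt "0 0.001 0 0 0 0 -1" --pt "0 0.002 0 0 0 0 -1" --pt "0 0.002 0 0 0 0 -1" --pt "0 0.003 0 0 0 0 -1" --pt "0 0.003 0 0 0 0 -1" --pt "0 0.003 0 0 0 0 -1" --pt "0 0.003 0 0 0 0 -1"

```text
time_s: 22.1
ee_pos: [0.534, 0.292, 0.0716]
eef_rot: [3.141, 0.004, 1.599]
force: [-1.7, -17.7, 2.9]
grip_width: 0.062
```

Hard against at 18 N. Release and rise, then to the cap.

servo_tool --pt "0 0.002 0 0 0 0 -1" --pt "0 0.002 0 0 0 0 -1" --pt "0 0.001 0 0 0 0 1" --pt "0 0 0 0 0 0 1" --pt "0 0 0 0 0 0 1" --pt "0 0 0 0 0 0 1" --pt "0 0 0 0 0 0 1" --pt "0 0 0 0 0 0 1"

```text
time_s: 22.77
ee_pos: [0.534, 0.2922, 0.0717]
eef_rot: [3.141, 0.004, 1.6]
force: [-0.2, -0.4, 0.2]
grip_width: 0.0935
```

```bash
python3 look.py th8 axle_tip
```

```text
[0.53402939 0.29224507 0.07170842] [3.14118102 0.00403479 1.59957771] [-0.15 -0.37  0.21]
```

View pics/th8.png

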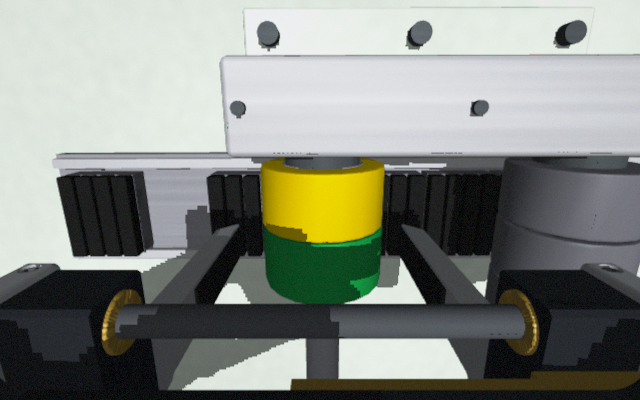

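servo_tool --pt "0 0 0.035 0 0 0 1" --pt "0 0 0.07 0 0 0 1" --pt "0 0 0.1 0 0 0 1" --pt "0 -0.04 0.12 0 0 0 1" --pt "0 -0.08 0.12 0 0 0 1" --pt "0 -0.12 0.12 0 0 0 1" --pt "0 -0.16 0.12 0 0 0 1" --pt "0 -0.2 0.12 0 0 0 1"

```text
time_s: 23.53
ee_pos: [0.5336, 0.0905, 0.1919]
eef_rot: [3.141, 0.004, 1.6]
force: [0.9, 0.2, 0.1]
grip_width: 0.0943
```

servo_tool --pt "0.01 -0.42 0 0 0 0.084 1" --pt "0.01 -0.42 0 0 0 0.084 1" --pt "0.01 -0.42 0 0 0 0.084 1" --pt "0.01 -0.42 0 0 0 0.084 1" --pt "0.01 -0.42 0 0 0 0.084 1" --pt "0.01 -0.42 0 0 0 0.084 1" --pt "0.01 -0.42 0 0 0 0.084 1" --pt "0.01 -0.42 0 0 0 0.084 1"

```text
time_s: 24.2
ee_pos: [0.5413, -0.2431, 0.1921]
eef_rot: [3.14, 0.004, 1.684]
force: [0.3, 0.4, 0.1]
grip_width: 0.0942
```

servo_tool --pt "0 -0.16 0 0 0 0 1" --pt "0 -0.16 0 0 0 0 1" --pt "0 -0.16 0 0 0 0 1" --pt "0 -0.16 0 0 0 0 1" --pt "0 -0.16 0 0 0 0 1" --pt "0 -0.16 0 0 0 0 1" --pt "0 -0.16 0 0 0 0 1" --pt "0 -0.16 0 0 0 0 1"

```text
time_s: 24.87
ee_pos: [0.5417, -0.4019, 0.1923]
eef_rot: [3.14, 0.004, 1.685]
force: [-0.5, 1.0, 0.3]
grip_width: 0.094
```

```bash
python3 look.py cap1 cap_center cap_face; python3 fit.py cap1
```

```text
[ 0.54166926 -0.40194434  0.1922832 ] [3.1402475  0.00414826 1.68516288] [-0.48  1.05  0.27]
cap_center 0.77 (324, 181) [ 0.5458 -0.3982  0.046 ] [ 0.545 -0.393  0.071]
cap_center 0.56 (319, 88) [ 0.5305 -0.3073  0.046 ] [ 0.53  -0.305  0.007]
cap_face 0.75 (325, 166) [ 0.5448 -0.3825  0.046 ] [ 0.545 -0.384  0.035]
cap_face 0.3 (320, 183) [ 0.542  -0.4002  0.046 ] [ 0.541 -0.395  0.071]
green 2 rect [ 520.6 -385.5] [1.3 0. ] 163.22 z [0.0579 0.0593]
yellow 114 rect [ 541.2 -382.4] [45.3  1.1] 6.1 z [0.061  0.0698]
cap 1638 rect [ 543.4 -398.6] [48.8 33.8] 5.84 z [0.0684 0.0723]
cradle 5640 rect [ 536.6 -336. ] [ 69.4 234.4] 6.44 z [0.0067 0.0311]
```

View pics/cap1.png

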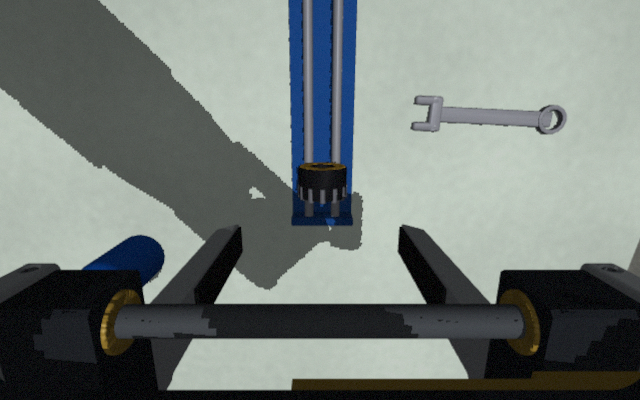

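servo_tool --pt "0.0015 0.0035 -0.04 0 0.003 0 1" --pt "0.0015 0.0035 -0.08 0 0.003 0 1" --pt "0.0015 0.0035 -0.12 0 0.003 0 1" --pt "0.0015 0.0035 -0.15 0 0.003 0 1" --pt "0.0015 0.0035 -0.165 0 0.003 0 1" --pt "0.0015 0.0035 -0.165 0 0.003 0 1" --pt "0.0015 0.0035 -0.165 0 0.003 0 1" --pt "0.0015 0.0035 -0.165 0 0.003 0 1"

```text
time_s: 25.68
ee_pos: [0.5441, -0.3989, 0.0296]
eef_rot: [3.141, 0.006, 1.686]
force: [0.9, -1.2, 0.8]
grip_width: 0.094
```

servo_tool --pt "0 0 0 0 0 0 -1" --pt "0 0 0 0 0 0 -1" --pt "0 0 0 0 0 0 -1" --pt "0 0 0 0 0 0 -1" --pt "0 0 0 0 0 0 -1" --pt "0 0 0 0 0 0 -1" --pt "0 0 0 0 0 0 -1" --pt "0 0 0 0 0 0 -1"

```text
time_s: 26.35
ee_pos: [0.544, -0.3989, 0.0296]
eef_rot: [3.141, 0.006, 1.686]
force: [-0.4, -0.1, 0.9]
grip_width: 0.0486
```

servo_tool --pt "0 0 0.04 0 0 0 -1" --pt "0 0 0.08 0 0 0 -1" --pt "0 0.03 0.1 0 0 -0.03 -1" --pt "0 0.07 0.11 0 -0.006 -0.086 -1" --pt "0 0.11 0.11 0 -0.006 -0.086 -1" --pt "0 0.15 0.11 0 -0.006 -0.086 -1" --pt "0 0.19 0.11 0 -0.006 -0.086 -1" --pt "0 0.23 0.11 0 -0.006 -0.086 -1"

```text
time_s: 27.02
ee_pos: [0.5435, -0.1671, 0.1396]
eef_rot: [3.135, 0.006, 1.599]
force: [0.8, 0.0, -1.6]
grip_width: 0.0486
```

servo_tool --pt "-0.004 0.32 0 0 0 0 -1" --pt "-0.004 0.32 0 0 0 0 -1" --pt "-0.004 0.32 0 0 0 0 -1" --pt "-0.004 0.32 0 0 0 0 -1" --pt "-0.004 0.32 0 0 0 0 -1" --pt "-0.004 0.32 0 0 0 0 -1" --pt "-0.004 0.32 0 0 0 0 -1" --pt "-0.004 0.32 0 0 0 0 -1"

```text
time_s: 27.68
ee_pos: [0.5389, 0.156, 0.1396]
eef_rot: [3.135, 0.006, 1.601]
force: [-0.1, -0.3, -1.4]
grip_width: 0.0488
```

servo_tool --pt "0 0 -0.03 0 0 0 -1" --pt "0 0 -0.055 0 0 0 -1" --pt "0 0 -0.065 0 0 0 -1" --pt "0 0 -0.065 0 0 0 -1" --pt "0 0 -0.065 0 0 0 -1" --pt "0 0 -0.065 0 0 0 -1" --pt "0 0 -0.065 0 0 0 -1" --pt "0 0 -0.065 0 0 0 -1"

```text
time_s: 28.35
ee_pos: [0.5395, 0.1559, 0.0758]
eef_rot: [3.134, 0.006, 1.6]
force: [-0.2, 0.2, -1.7]
grip_width: 0.0486
```

```bash
python3 look.py th9 axle_tip; sed 's/<.031)/<.024)/' rel.py > rel2.py; python3 rel2.py th9
```

```text
[0.53945992 0.15589932 0.07576346] [3.13355268 0.00571398 1.60022135] [-0.17  0.15 -1.66]
axle_tip 0.77 (319, 188) [0.538  0.1899 0.088 ] [0.538 0.191 0.094]
0.2 746 0.5281 0.5474 0.5377 0.099
0.21 786 0.5274 0.5473 0.5374 0.099
0.22 845 0.5272 0.5472 0.537 0.0992
0.23 879 0.5272 0.5467 0.5368 0.099
0.24 918 0.5264 0.5462 0.5364 0.099
0.25 984 0.5264 0.5462 0.5361 0.099
0.26 1026 0.5263 0.5459 0.5359 0.0991
0.27 1998 0.5046 0.567 0.5357 0.0993
line x= [-0.02780785  0.54338884] at .19 0.5381053447530084
tip y min 0.19022808810142508
held x 0.5156673153583508 0.5634586258198224 y [0.14047054 0.17351258] ztop 0.11962740815057482 ee [0.53945992 0.15589932 0.07576346]
top ridge x 0.540639640091097 slope -0.0060964219971628335
```

View pics/th9.png

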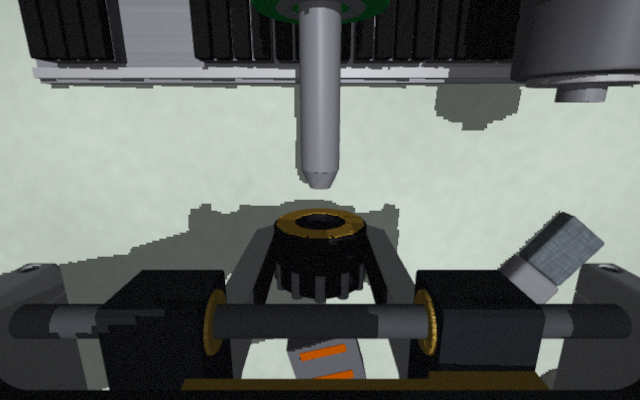

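servo_tool --pt "-0.001 0 -0.0045 0.006 0.008 0 -1" --pt "-0.0012 0.005 -0.0045 0.006 0.008 0 -1" --pt "-0.0014 0.012 -0.0045 0.006 0.008 0 -1" --pt "-0.0017 0.019 -0.0045 0.006 0.008 0 -1" --pt "-0.002 0.026 -0.0045 0.006 0.008 0 -1" --pt "-0.0022 0.034 -0.0045 0.006 0.008 0 -1" --pt "-0.0025 0.042 -0.0045 0.006 0.008 0 -1" --pt "-0.0025 0.042 -0.0045 0.006 0.008 0 -1"

```text
time_s: 29.12
ee_pos: [0.5365, 0.1996, 0.0708]
eef_rot: [-3.141, -0.001, 1.602]
force: [0.8, 0.5, -0.2]
grip_width: 0.0485
```

```bash
python3 look.py th10 axle_tip; python3 rel2.py th10|tail -2
```

```text
[0.53653503 0.19957802 0.07079493] [-3.14122091e+00 -6.13585884e-04  1.60171291e+00] [ 0.75  0.47 -0.15]
held x 0.5125679452801745 0.5605339818855768 y [0.18390259 0.22827124] ztop 0.11360833512130915 ee [0.53653503 0.19957802 0.07079493]
top ridge x 0.5368119865219343 slope 0.011655583282473481
```

View pics/th10.png

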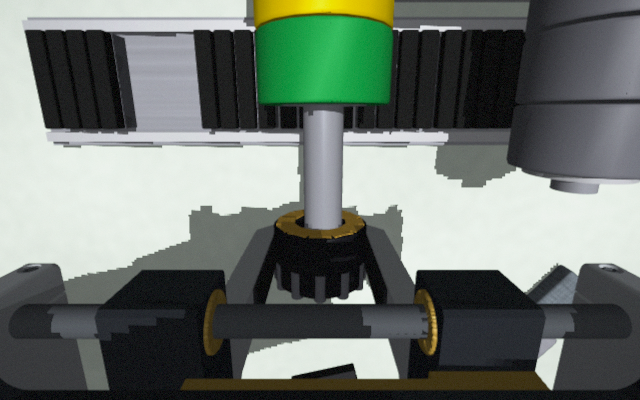

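servo_tool --pt "0 0.005 0.001 0 0 0 -1" --pt "-0.0002 0.015 0.001 0 0 0 -1" --pt "-0.0005 0.025 0.001 0 0 0 -1" --pt "-0.0007 0.035 0.001 0 0 0 -1" --pt "-0.001 0.045 0.001 0 0 0 -1" --pt "-0.0012 0.053 0.001 0 0 0 -1" --pt "-0.0012 0.053 0.001 0 0 0 -1" --pt "-0.0012 0.053 0.001 0 0 0 -1"

```text
time_s: 29.88
ee_pos: [0.5352, 0.2518, 0.0716]
eef_rot: [-3.141, -0.0, 1.602]
force: [-0.8, -0.5, -1.1]
grip_width: 0.0485
```

servo_tool --pt "0 0.003 0 0 0 0 -1" --pt "-0.0001 0.005 0 0 0 0 -1" --pt "-0.0002 0.007 0 0 0 0 -1" --pt "-0.0002 0.008 0 0 0 0 -1" --pt "-0.0002 0.009 0 0 0 0 -1" --pt "-0.0002 0.009 0 0 0 0 -1" --pt "-0.0002 0.009 0 0 0 0 -1" --pt "-0.0002 0.009 0 0 0 0 -1"

```text
time_s: 30.55
ee_pos: [0.5351, 0.2598, 0.0716]
eef_rot: [-3.14, 0.001, 1.602]
force: [-0.8, -6.3, 1.5]
grip_width: 0.0488
```

servo_tool --pt "0 0.001 0 0 0 0 -1" --pt "0 0.001 0 0 0 0 -1" --pt "0 0.002 0 0 0 0 -1" --pt "0 0.002 0 0 0 0 -1" --pt "0 0.002 0 0 0 0 -1" --pt "0 0.003 0 0 0 0 -1" --pt "0 0.003 0 0 0 0 -1" --pt "0 0.003 0 0 0 0 -1"

```text
time_s: 31.22
ee_pos: [0.5351, 0.2599, 0.0716]
eef_rot: [-3.139, 0.006, 1.601]
force: [-3.3, -21.3, 4.4]
grip_width: 0.0488
```

servo_tool --pt "0 0.001 0 0 0 0 -1" --pt "0 0.001 0 0 0 0 -1" --pt "0 0 0 0 0 0 1" --pt "0 0 0 0 0 0 1" --pt "0 0 0 0 0 0 1" --pt "0 0 0 0 0 0 1" --pt "0 0 0 0 0 0 1" --pt "0 0 0 0 0 0 1"

```text
time_s: 31.88
ee_pos: [0.5351, 0.26, 0.0716]
eef_rot: [-3.139, 0.006, 1.601]
force: [-0.3, 0.0, 0.7]
grip_width: 0.0852
```

servo_tool --pt "0 0 0.035 0 0 0 1" --pt "0 0 0.07 0 0 0 1" --pt "0 0 0.1 0 0 0 1" --pt "0 -0.04 0.12 0 0 0 1" --pt "0 -0.06 0.12 0 0 0 1" --pt "0 -0.06 0.12 0 0 0 1" --pt "0 -0.06 0.12 0 0 0 1" --pt "0 -0.06 0.12 0 0 0 1"

```text
time_s: 32.55
ee_pos: [0.5349, 0.2004, 0.1913]
eef_rot: [-3.138, 0.006, 1.601]
force: [0.4, 0.2, 0.1]
grip_width: 0.0939
```

```bash
python3 look.py th11 axle_tip pad_seat pad_center
python3 - <<'E'
import numpy as np,cv2
d=np.load('th11.npz');W=d['W'];im=d['im']
M=(abs(W[...,0]-.5355)<.006)&(W[...,1]>.16)&(W[...,1]<.36)&(W[...,2]>.08)
for y in np.arange(.23,.35,.004):
    q=W[M&(W[...,1]>=y)&(W[...,1]<y+.004)]; c=im[M&(W[...,1]>=y)&(W[...,1]<y+.004)]
    if len(q): print(y.round(3),len(q),np.median(q[:,2]).round(4),np.median(c,0))
E
```

```text
[0.53494643 0.20041065 0.19130962] [-3.13842497  0.00589144  1.6012778 ] [0.36 0.21 0.1 ]
axle_tip 0.92 (325, 206) [0.5394 0.19   0.088 ] [0.54  0.191 0.094]
pad_seat 0.97 (225, 92) [0.4298 0.291  0.01  ] [0.43  0.29  0.011]
pad_center 0.67 (329, 317) [0.5512 0.0168 0.012 ] [0.537 0.228 0.305]
pad_center 0.67 (324, 26) [0.5336 0.3573 0.012 ] [0.534 0.333 0.117]
0.23 65 0.098 [143. 146. 153.]
0.234 64 0.0977 [141.  142.5 151.5]
0.238 64 0.0978 [139.5 140.5 149. ]
0.242 42 0.1104 [80.5 82.  87. ]
0.246 72 0.111 [44.  46.5 50.5]
0.25 78 0.111 [42.  42.5 45. ]
0.254 76 0.1112 [43.5 44.  48.5]
0.258 78 0.1108 [38.  38.5 41. ]
0.262 80 0.1106 [39. 39. 43.]
0.266 80 0.1106 [39. 40. 44.]
0.27 76 0.1108 [41.  41.5 45. ]
0.274 85 0.1118 [28. 43. 39.]
0.278 81 0.1179 [ 36. 160.  76.]
0.282 89 0.1178 [ 38. 163.  78.]
0.286 86 0.1179 [ 39.5 163.5  80. ]
0.29 96 0.1178 [ 42.  165.5  81. ]
0.294 86 0.1178 [ 41. 166.  82.]
0.298 94 0.1177 [ 41.5 166.   81.5]
0.302 95 0.1178 [ 41. 164.  81.]
0.306 91 0.1172 [ 51. 147.  60.]
0.31 97 0.1179 [225. 213.   0.]
0.314 95 0.1179 [225. 215.   4.]
0.318 101 0.1177 [225. 213.   0.]
0.322 98 0.1177 [224. 211.   0.]
0.326 105 0.1176 [224. 211.   0.]
0.33 97 0.1176 [224. 208.   0.]
0.334 103 0.1176 [224. 205.   0.]
0.338 52 0.1172 [223. 200.   0.]
0.342 80 0.1073 [81. 87. 84.]
0.346 147 0.1112 [131. 132. 136.]
```

View pics/th11.png

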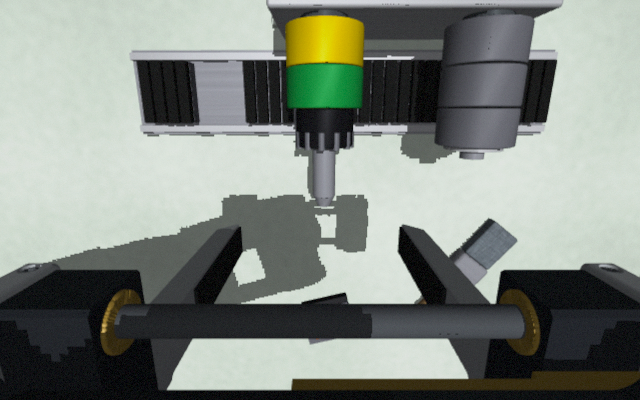

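servo_tool --pt "0.015 -0.21 0.01 0 0 -0.03 1" --pt "0.015 -0.21 0.01 0 0 -0.03 1" --pt "0.015 -0.21 0.01 0 0 -0.03 1" --pt "0.015 -0.21 0.01 0 0 -0.03 1" --pt "0.015 -0.21 0.01 0 0 -0.03 1" --pt "0.015 -0.21 0.01 0 0 -0.03 1" --pt "0.015 -0.21 0.01 0 0 -0.03 1" --pt "0.015 -0.21 0.01 0 0 -0.03 1"

```text
time_s: 33.42
ee_pos: [0.5499, -0.0086, 0.2008]
eef_rot: [-3.138, 0.006, 1.572]
force: [-0.4, 0.9, 0.1]
grip_width: 0.094
```

```bash
python3 look.py pad1 pad_center
cat > padfit.py <<'E'
import numpy as np,cv2,sys
d=np.load(sys.argv[1]+'.npz');W=d['W'];im=d['im']
lo,hi=(float(a) for a in sys.argv[2:4]) if len(sys.argv)>3 else (.016,.032)
x0,y0=(float(a) for a in sys.argv[4:6]) if len(sys.argv)>5 else (.55,.017)
m=(W[...,2]>lo)&(W[...,2]<hi)&(abs(W[...,0]-x0)<.1)&(abs(W[...,1]-y0)<.08)
k,l,s,_=cv2.connectedComponentsWithStats(m.astype(np.uint8))
for i in np.argsort(-s[1:,4])[:2]+1:
    P=W[l==i]; r=cv2.minAreaRect((P[:,:2]*1000).astype(np.float32)); print(len(P),np.round(r[0],1),np.round(r[1],1),round(r[2],2),'z',np.percentile(P[:,2],[5,50,95]).round(4),s[i,:4],im[l==i].mean(0).round())
E
python3 padfit.py pad1
```

```text
[ 0.54987172 -0.00864771  0.20083242] [-3.13763175  0.00582734  1.57226901] [-0.45  0.91  0.08]
pad_center 0.84 (324, 153) [0.554  0.0186 0.012 ] [0.554 0.02  0.024]
2331 [549.5  16.2] [60.1 48.3] 15.94 z [0.0234 0.0247 0.026 ] [289 128  63  56] [114.  95.  83.]
```

View pics/pad1.png

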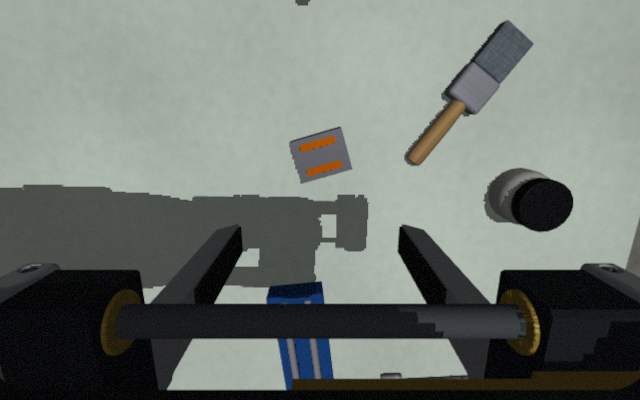

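servo_tool --pt "-0.0004 0.0248 0 0.006 -0.004 0.1 1" --pt "-0.0004 0.0248 -0.02 0.006 -0.004 0.2 1" --pt "-0.0004 0.0248 -0.06 0.006 -0.004 0.276 1" --pt "-0.0004 0.0248 -0.1 0.006 -0.004 0.276 1" --pt "-0.0004 0.0248 -0.13 0.006 -0.004 0.276 1" --pt "-0.0004 0.0248 -0.15 0.006 -0.004 0.276 1" --pt "-0.0004 0.0248 -0.15 0.006 -0.004 0.276 1" --pt "-0.0004 0.0248 -0.15 0.006 -0.004 0.276 1"

```text
time_s: 34.18
ee_pos: [0.5492, 0.018, 0.0508]
eef_rot: [-3.141, 0.0, 1.852]
force: [0.5, 0.3, 0.8]
grip_width: 0.0935
```

servo_tool --pt "0 0 -0.02 0 0 0 1" --pt "0 0 -0.035 0 0 0 1" --pt "0 0 -0.042 0 0 0 1" --pt "0 0 -0.042 0 0 0 1" --pt "0 0 -0.042 0 0 0 1" --pt "0 0 -0.042 0 0 0 1" --pt "0 0 -0.042 0 0 0 1" --pt "0 0 -0.042 0 0 0 1"

```text
time_s: 34.85
ee_pos: [0.5496, 0.018, 0.0097]
eef_rot: [3.141, 0.0, 1.852]
force: [0.1, 0.5, -0.4]
grip_width: 0.0939
```

servo_tool --pt "0 0 0 0 0 0 -1" --pt "0 0 0 0 0 0 -1" --pt "0 0 0 0 0 0 -1" --pt "0 0 0 0 0 0 -1" --pt "0 0 0 0 0 0 -1" --pt "0 0 0 0 0 0 -1" --pt "0 0 0 0 0 0 -1" --pt "0 0 0 0 0 0 -1"

```text
time_s: 35.52
ee_pos: [0.5496, 0.0181, 0.0097]
eef_rot: [3.141, 0.0, 1.852]
force: [-0.1, 0.9, 0.5]
grip_width: 0.0598
```

servo_tool --pt "0 0 0.03 0 0 0 -1" --pt "0 0 0.06 0 0 0.1 -1" --pt "-0.02 0 0.06 0 0 0.2 -1" --pt "-0.04 0 0.06 0 0 0.32 -1" --pt "-0.05 0 0.06 0 0 0.44 -1" --pt "-0.05 0 0.06 0 0 0.56 -1" --pt "-0.05 0 0.06 0 0 0.68 -1" --pt "-0.05 0 0.06 0 0 0.79 -1"

```text
time_s: 36.18
ee_pos: [0.4994, 0.0181, 0.0697]
eef_rot: [3.141, 0.0, 2.648]
force: [-0.6, -0.0, -2.2]
grip_width: 0.0596
```

servo_tool --pt "0 0 0 0 0 0.12 -1" --pt "0 0 0 0 0 0.24 -1" --pt "0 0 0 0 0 0.36 -1" --pt "0 0 0 0 0 0.48 -1" --pt "0 0 0 0 0 0.5 -1" --pt "0 0 0 0 0 0.5 -1" --pt "0 0 0 0 0 0.5 -1" --pt "0 0 0 0 0 0.5 -1"

```text
time_s: 36.85
ee_pos: [0.4994, 0.0181, 0.0697]
eef_rot: [3.141, 0.0, -3.138]
force: [-0.4, 0.7, -1.5]
grip_width: 0.0597
```

```bash
python3 look.py pad2 pad_center;python3 -c "
from h import *;print(ctrl.get_obs()['qpos'].round(3))"
```

```text
[0.49940069 0.01806981 0.06965297] [ 3.14080518e+00  3.28894462e-04 -3.13836471e+00] [-0.37  0.73 -1.45]
pad_center 0.83 (318, 240) [0.5245 0.0164 0.012 ] [0.494 0.017 0.085]
[-3.800e-02  3.520e-01  1.798e+00  1.000e-03  9.910e-01 -1.613e+00]
```

View pics/pad2.png

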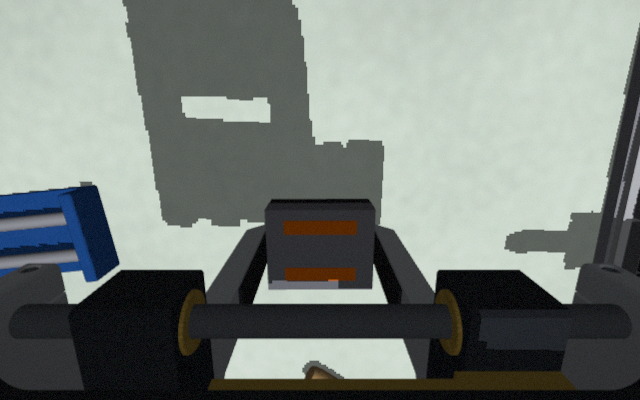

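servo_tool --pt "0.03 -0.01 -0.02 0 0 0 -1" --pt "0.05 -0.018 -0.04 0 0 0 -1" --pt "0.05 -0.018 -0.055 0 0 0 -1" --pt "0.05 -0.018 -0.06 0 0 0 -1" --pt "0.05 -0.018 -0.06 0 0 0 -1" --pt "0.05 -0.018 -0.06 0 0 0 1" --pt "0.05 -0.018 -0.06 0 0 0 1" --pt "0.05 -0.018 -0.06 0 0 0 1"

```text
time_s: 37.62
ee_pos: [0.5494, 0.0002, 0.0101]
eef_rot: [3.141, 0.001, -3.137]
force: [-0.2, -0.3, -0.2]
grip_width: 0.0758
```

servo_tool --pt "0 0 0.03 0 0 0 1" --pt "-0.01 0 0.05 0 0 0 1" --pt "-0.02 0 0.05 0 -0.12 0 1" --pt "-0.02 0 0.05 0 -0.24 0 1" --pt "-0.02 0 0.05 0 -0.36 0 1" --pt "-0.02 0 0.05 0 -0.48 0 1" --pt "-0.02 0 0.05 0 -0.6 0 1" --pt "-0.02 0 0.05 0 -0.72 0 1"

```text
time_s: 38.28
ee_pos: [0.5293, 0.0058, 0.0624]
eef_rot: [3.132, 0.63, -3.136]
force: [-0.9, 0.7, -0.3]
grip_width: 0.0938
```

```bash
python3 look.py pad3 pad_center;python3 padfit.py pad3 .016 .032 .55 0; python3 -c "
from h import *;o=ctrl.get_obs();print(o['qpos'].round(3),R.from_euler('xyz',o['eef_rot']).as_matrix().round(3))
p=cams.camera('side');save(p,'side3')"
```

```text
[0.52926922 0.00575405 0.06238552] [ 3.13181763  0.63043814 -3.13588567] [-0.9   0.73 -0.27]
pad_center 0.76 (312, 194) [5.49e-01 3.00e-04 1.20e-02] [0.533 0.001 0.025]
4126 [550.1  -0.6] [49.8 60.2] 0.27 z [0.0182 0.0247 0.0256] [266 178  89  50] [87. 71. 63.]
[-0.092  0.219  2.164  0.495  0.152 -2.14 ] [[-0.809 -0.014  0.587]
 [-0.005  1.     0.018]
 [-0.588  0.012 -0.809]]
```

View pics/pad3.png

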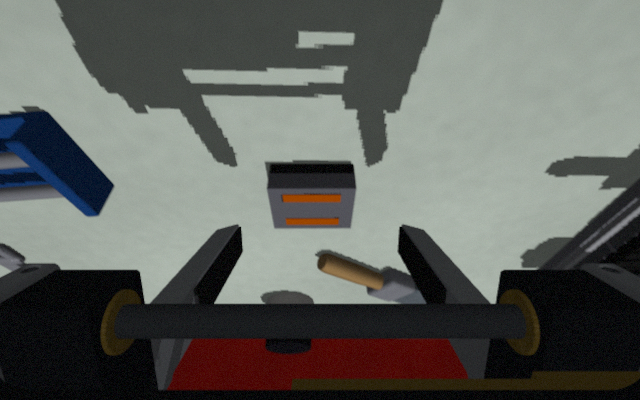

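View pics/side3.png

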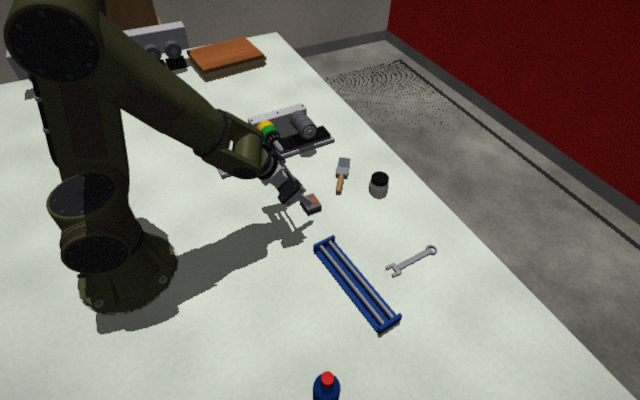

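servo_tool --pt "0.005 -0.0062 0 -0.012 0.05 -0.014 1" --pt "0.01 -0.0062 0 -0.012 0.12 -0.014 1" --pt "0.015 -0.0062 -0.01 -0.012 0.19 -0.014 1" --pt "0.0227 -0.0062 -0.02 -0.012 0.19 -0.014 1" --pt "0.0227 -0.0062 -0.02 -0.012 0.19 -0.014 1" --pt "0.0227 -0.0062 -0.02 -0.012 0.19 -0.014 1" --pt "0.0227 -0.0062 -0.02 -0.012 0.19 -0.014 1" --pt "0.0227 -0.0062 -0.02 -0.012 0.19 -0.014 1"

```text
time_s: 39.1
ee_pos: [0.5542, 0.0005, 0.0442]
eef_rot: [-3.141, 0.437, 3.141]
force: [0.5, -0.5, -0.5]
grip_width: 0.0938
```

```bash
python3 -c "
from h import *;o=ctrl.get_obs();print(o['ee_pos'],o['qpos'].round(3),R.from_euler('xyz',o['eef_rot']).as_matrix().round(3))"
```

```text
[5.54156480e-01 5.01224977e-04 4.41688958e-02] [-0.082  0.328  1.987  0.089  0.391 -1.726] [[-0.906  0.001  0.423]
 [ 0.001  1.    -0.001]
 [-0.423 -0.    -0.906]]
```

servo_tool --pt "-0.002 -0.001 -0.015 0 0 0 1" --pt "-0.002 -0.001 -0.028 0 0 0 1" --pt "-0.002 -0.001 -0.036 0 0 0 1" --pt "-0.002 -0.001 -0.036 0 0 0 1" --pt "-0.002 -0.001 -0.036 0 0 0 -1" --pt "-0.002 -0.001 -0.036 0 0 0 -1" --pt "-0.002 -0.001 -0.036 0 0 0 -1" --pt "-0.002 -0.001 -0.036 0 0 0 -1" --newtons 35

```text
time_s: 39.77
ee_pos: [0.5525, -0.0005, 0.0088]
eef_rot: [-3.141, 0.438, 3.141]
force: [-0.2, -0.1, -0.4]
grip_width: 0.0708
```

servo_tool --pt "0 0 0 0 0 0 -1" --pt "0 0 0 0 0 0 -1" --pt "0 0 0 0 0 0 -1" --pt "0 0 0.02 0 0 0 -1" --pt "0 0 0.05 0 0 0 -1" --pt "-0.02 0 0.08 0 0 0 -1" --pt "-0.04 0 0.1 0 0.05 0 -1" --pt "-0.06 0 0.1 0 0.15 0 -1"

```text
time_s: 40.43
ee_pos: [0.4917, -0.0006, 0.112]
eef_rot: [-3.14, 0.29, 3.141]
force: [-0.4, -0.6, -2.0]
grip_width: 0.0594
```

servo_tool --pt "0 0 0 0 0.12 0 -1" --pt "0 0 0 0 0.24 0 -1" --pt "0 0 0 0 0.36 0 -1" --pt "0 0 0 0 0.48 0 -1" --pt "0 0 0 0 0.6 0 -1" --pt "0 0 0 0 0.72 0 -1" --pt "0 0 0 0 0.84 0 -1" --pt "0 0 0 0 0.96 0 -1"

```text
time_s: 41.1
ee_pos: [0.4921, -0.0006, 0.1123]
eef_rot: [-3.139, -0.675, 3.14]
force: [-0.0, -1.0, -1.3]
grip_width: 0.0596
```

```bash
python3 look.py pad4 pad_center; python3 -c "
from h import *;o=ctrl.get_obs();print(o['ee_pos'],o['qpos'].round(3),R.from_euler('xyz',o['eef_rot']).as_matrix().round(3))
p=cams.camera('side');save(p,'side4')"
```

```text
[ 0.49205614 -0.00062473  0.11233417] [-3.13918409 -0.67457229  3.14043699] [-0.01 -1.01 -1.29]
pad_center 0.82 (325, 241) [0.4645 0.0039 0.012 ] [0.499 0.002 0.133]
[ 0.49131845 -0.00062137  0.10869169] [-0.056  0.698  1.311 -0.037  1.811 -1.622] [[-0.778 -0.    -0.628]
 [ 0.001  1.    -0.001]
 [ 0.628 -0.001 -0.778]]
```

View pics/pad4.png

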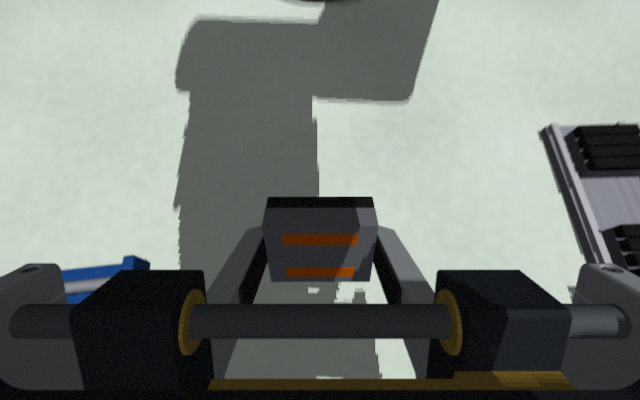

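View pics/side4.png

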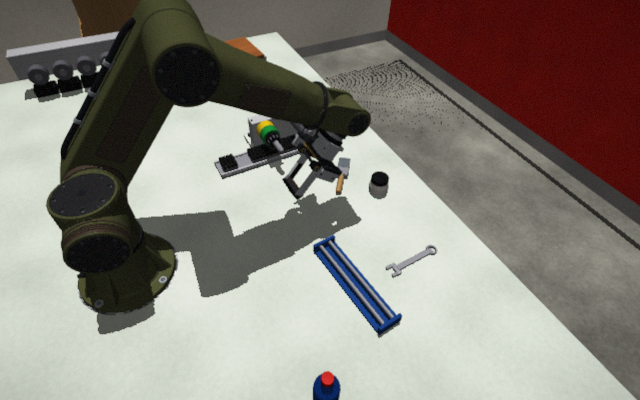

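servo_tool --pt "-0.01 0 0 0 0.12 0 -1" --pt "-0.02 0 0 0 0.24 0 -1" --pt "-0.02 0 0 0 0.36 0 -1" --pt "-0.02 0 0 0 0.453 0 -1" --pt "-0.02 0 0 0 0.453 0 -1" --pt "-0.02 0 0 0 0.453 0 -1" --pt "-0.02 0 0 0 0.453 0 -1" --pt "-0.02 0 0 0 0.453 0 -1"

```text
time_s: 41.92
ee_pos: [0.4719, -0.0006, 0.1111]
eef_rot: [-3.139, -1.12, 3.14]
force: [-0.8, -0.3, -0.5]
grip_width: 0.0595
```

```bash
python3 look.py pad5 pad_center; python3 -c "
from h import *;o=ctrl.get_obs();print(o['ee_pos'],o['qpos'].round(3),R.from_euler('xyz',o['eef_rot']).as_matrix().round(3))
p=cams.camera('side');save(p,'side5')"
python3 - <<'E'
import numpy as np
d=np.load('pad5.npz');W=d['W'];ee=d['ee']
for r in range(190,300,8): print(r,[W[r,c].round(3).tolist() for c in (290,320,350)])
E
```

```text
[ 0.47189523 -0.00063802  0.11109323] [-3.13854262 -1.11953416  3.13989896] [-0.83 -0.29 -0.49]
pad_center 0.75 (320, 242) [ 0.3866 -0.001   0.012 ] [ 0.487 -0.001  0.126]
[ 0.47182588 -0.00062245  0.110897  ] [-0.051  0.927  1.135 -0.059  2.199 -1.627] [[-0.435 -0.001 -0.901]
 [ 0.001  1.    -0.002]
 [ 0.901 -0.001 -0.435]]
190 [[0.29, -0.039, -0.0], [0.289, -0.001, -0.001], [0.289, 0.037, -0.001]]
198 [[0.463, -0.018, 0.137], [0.464, -0.001, 0.138], [0.464, 0.016, 0.137]]
206 [[0.47, -0.017, 0.137], [0.471, -0.001, 0.137], [0.471, 0.016, 0.137]]
214 [[0.478, -0.017, 0.138], [0.477, -0.001, 0.137], [0.478, 0.015, 0.138]]
222 [[0.483, -0.016, 0.137], [0.484, -0.001, 0.138], [0.483, 0.015, 0.137]]
230 [[0.486, -0.016, 0.135], [0.486, -0.001, 0.135], [0.486, 0.015, 0.135]]
238 [[0.488, -0.016, 0.13], [0.487, -0.001, 0.129], [0.488, 0.015, 0.13]]
246 [[0.486, -0.017, 0.122], [0.487, -0.001, 0.123], [0.486, 0.016, 0.122]]
254 [[0.487, -0.017, 0.116], [0.487, -0.001, 0.116], [0.487, 0.016, 0.115]]
262 [[0.486, -0.018, 0.108], [0.486, -0.001, 0.108], [0.487, 0.016, 0.109]]
270 [[0.488, -0.018, 0.103], [0.488, -0.001, 0.103], [0.487, 0.017, 0.101]]
278 [[0.488, -0.019, 0.094], [0.487, -0.001, 0.094], [0.487, 0.017, 0.094]]
286 [[0.431, -0.029, 0.001], [0.431, -0.001, 0.001], [0.43, 0.027, 0.0]]
294 [[0.438, -0.028, -0.0], [0.439, -0.001, 0.0], [0.438, 0.026, -0.001]]
```

View pics/pad5.png

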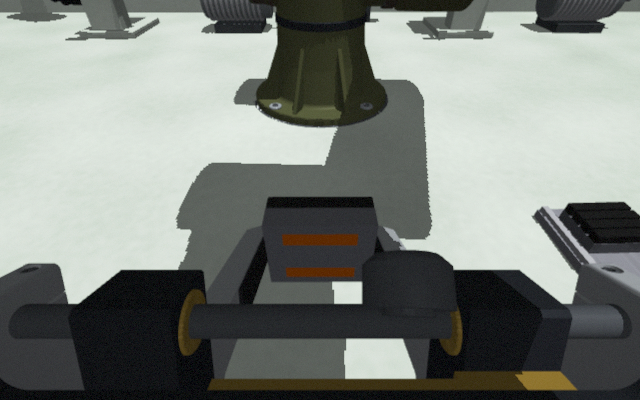

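View pics/side5.png

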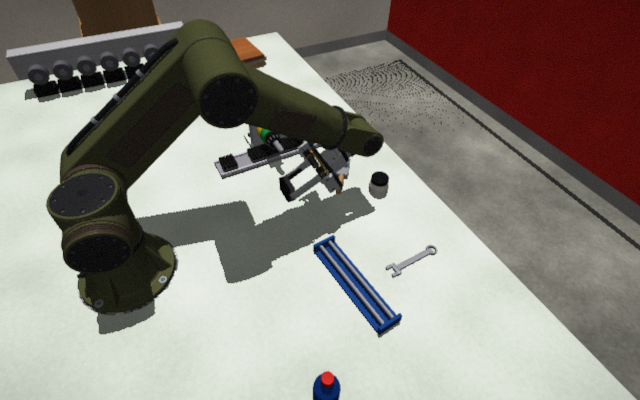

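servo_tool --pt "0 0 -0.03 0 0.012 0 -1" --pt "0 0 -0.06 0 0.012 0 -1" --pt "0 0 -0.075 0 0.012 0 -1" --pt "0 0 -0.085 0 0.012 0 -1" --pt "0 0 -0.088 0 0.012 0 -1" --pt "0 0 -0.089 0 0.012 0 -1" --pt "0 0 -0.089 0 0.012 0 -1" --pt "0 0 -0.089 0 0.012 0 -1"

```text
time_s: 42.73
ee_pos: [0.4724, -0.0007, 0.0227]
eef_rot: [-3.138, -1.132, 3.14]
force: [-0.0, 0.2, -1.7]
grip_width: 0.0597
```

```bash
python3 look.py pad6 pad_center
python3 - <<'E'
import numpy as np
d=np.load('pad6.npz');W=d['W'];ee=d['ee']
for r in range(190,300,8): print(r,[W[r,c].round(3).tolist() for c in (290,320,350)])
E
```

```text
[ 0.47235438 -0.00067359  0.0226808 ] [-3.13833365 -1.13198388  3.13970259] [-0.02  0.16 -1.65]
pad_center 0.62 (320, 241) [ 0.4638 -0.0005  0.012 ] [ 0.487 -0.001  0.038]
190 [[0.397, -0.026, 0.0], [0.396, -0.001, -0.0], [0.397, 0.024, 0.0]]
198 [[0.464, -0.018, 0.049], [0.464, -0.001, 0.049], [0.466, 0.016, 0.05]]
206 [[0.471, -0.017, 0.048], [0.471, -0.001, 0.049], [0.472, 0.016, 0.049]]
214 [[0.478, -0.017, 0.049], [0.479, -0.001, 0.05], [0.478, 0.015, 0.049]]
222 [[0.484, -0.016, 0.048], [0.485, -0.001, 0.05], [0.484, 0.015, 0.049]]
230 [[0.487, -0.016, 0.046], [0.487, -0.001, 0.046], [0.488, 0.015, 0.047]]
238 [[0.488, -0.017, 0.041], [0.488, -0.001, 0.041], [0.488, 0.015, 0.041]]
246 [[0.488, -0.017, 0.035], [0.486, -0.001, 0.033], [0.487, 0.016, 0.033]]
254 [[0.487, -0.017, 0.027], [0.487, -0.001, 0.027], [0.487, 0.016, 0.027]]
262 [[0.487, -0.018, 0.019], [0.488, -0.001, 0.021], [0.487, 0.016, 0.02]]
270 [[0.488, -0.018, 0.013], [0.489, -0.001, 0.014], [0.488, 0.017, 0.013]]
278 [[0.486, -0.019, 0.003], [0.488, -0.001, 0.005], [0.487, 0.017, 0.005]]
286 [[0.49, -0.019, 0.0], [0.49, -0.001, 0.001], [0.489, 0.017, -0.0]]
294 [[0.495, -0.019, -0.0], [0.495, -0.001, 0.0], [0.495, 0.017, -0.0]]
```

servo_tool --pt "0 0 -0.001 0 0 0 -1" --pt "0 0 -0.0015 0 0 0 -1" --pt "0 0 -0.0015 0 0 0 -1" --pt "0 0 -0.0015 0 0 0 -1" --pt "0 0 -0.0015 0 0 0 0.3" --pt "0 0 -0.0015 0 0 0 0.3" --pt "0 0 -0.0015 0 0 0 1" --pt "0 0 -0.0015 0 0 0 1"

```text
time_s: 43.5
ee_pos: [0.4722, -0.0007, 0.0209]
eef_rot: [-3.139, -1.133, 3.14]
force: [1.0, 0.9, -0.3]
grip_width: 0.071
```

servo_tool --pt "0 0 0 0 0 0 1" --pt "0 0 0 0 0 0 1" --pt "0 0 0 0 0 0 1" --pt "0 0 0.02 0 0 0 1" --pt "0 0 0.05 0 0 0 1" --pt "0 0 0.08 0 0 0 1" --pt "0 0 0.12 0 0 0 1" --pt "0 0 0.12 0 0 0 1"

```text
time_s: 44.17
ee_pos: [0.474, -0.0007, 0.1471]
eef_rot: [-3.137, -1.123, 3.139]
force: [0.4, 0.9, 1.1]
grip_width: 0.0943
```

```bash
python3 look.py pad7 pad_center
```

```text
[ 0.47395127 -0.00069755  0.14709554] [-3.13713038 -1.12321104  3.13866379] [0.4  0.93 1.07]
pad_center 0.77 (319, 337) [ 0.4678 -0.0017  0.012 ] [ 0.567 -0.001  0.217]
```

View pics/pad7.png

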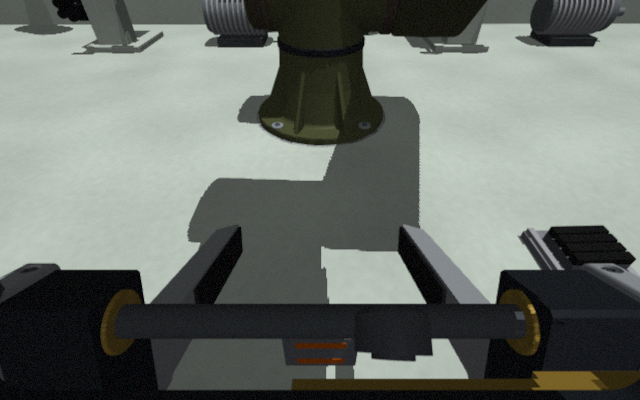

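servo_tool --pt "0 0 0.02 0 -0.12 0 1" --pt "0 0 0.02 0 -0.24 0 1" --pt "0 0 0.02 0 -0.36 0 1" --pt "0 0 0.02 0 -0.48 0 1" --pt "0 0 0.02 0 -0.6 0 1" --pt "0 0 0.02 0 -0.72 0 1" --pt "0 0 0.02 0 -0.84 0 1" --pt "0 0 0.02 0 -0.96 0 1"

```text
time_s: 44.93
ee_pos: [0.4725, -0.0006, 0.1611]
eef_rot: [-3.14, -0.165, 3.141]
force: [0.8, 0.2, 1.1]
grip_width: 0.0937
```

servo_tool --pt "0 0 0 0 -0.12 0 1" --pt "0 0 0 0 -0.24 0 1" --pt "0 0 -0.02 0 -0.36 0 1" --pt "0 0 -0.04 0 -0.48 0 1" --pt "0 0 -0.06 0 -0.58 0 1" --pt "0 0 -0.06 0 -0.58 0 1" --pt "0 0 -0.06 0 -0.58 0 1" --pt "0 0 -0.06 0 -0.58 0 1"

```text
time_s: 45.6
ee_pos: [0.4731, -0.0007, 0.1017]
eef_rot: [-3.141, 0.412, 3.14]
force: [-0.2, 0.1, 0.2]
grip_width: 0.0938
```

```bash
python3 look.py pad8 pad_center; python3 padfit.py pad8 .03 .06 .475 0;python3 -c "
from h import *;o=ctrl.get_obs();print(o['ee_pos'],o['qpos'].round(3),R.from_euler('xyz',o['eef_rot']).as_matrix().round(3))"
```

```text
[ 0.47312221 -0.00067162  0.10165512] [-3.14072852  0.41215163  3.14046013] [-0.25  0.07  0.24]
pad_center 0.81 (320, 174) [ 0.4872 -0.0006  0.012 ] [ 0.463 -0.001  0.047]
3283 [475.3  -1.1] [60.1 26. ] 89.45 z [0.0329 0.0483 0.0494] [278 161  84  41] [44. 45. 47.]
[ 0.47376561 -0.00070089  0.10216595] [-0.101  0.056  2.139  0.077  0.535 -1.729] [[-0.915  0.001  0.403]
 [ 0.001  1.    -0.001]
 [-0.403 -0.001 -0.915]]
```

View pics/pad8.png

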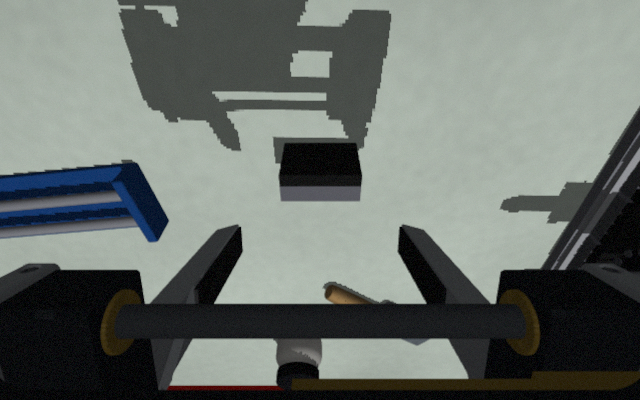

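servo_tool --pt "0.0045 0 -0.02 0 -0.08 0 1" --pt "0.0045 0 -0.04 0 -0.155 0 1" --pt "0.0045 0 -0.06 0 -0.155 0 1" --pt "0.0045 0 -0.078 0 -0.155 0 1" --pt "0.0045 0 -0.083 0 -0.155 0 1" --pt "0.0045 0 -0.083 0 -0.155 0 1" --pt "0.0045 0 -0.083 0 -0.155 0 1" --pt "0.0045 0 -0.083 0 -0.155 0 1"

```text
time_s: 46.37
ee_pos: [0.4792, -0.0005, 0.0201]
eef_rot: [-3.141, 0.571, 3.141]
force: [-0.6, -0.8, -0.6]
grip_width: 0.0942
```

```bash
python3 -c "
from h import *;o=ctrl.get_obs();print(o['ee_pos'],o['qpos'].round(3),o['force'].round(2),R.from_euler('xyz',o['eef_rot']).as_matrix().round(3))"
```

```text
[ 4.79211565e-01 -4.75249808e-04  2.00768399e-02] [-0.111  0.238  2.273  0.759  0.086 -2.421] [-0.65 -0.85 -0.63] [[-0.842  0.001  0.54 ]
 [ 0.001  1.    -0.001]
 [-0.54  -0.    -0.842]]
```

servo_tool --pt "0 0 0 0 0 0 -1" --pt "0 0 0 0 0 0 -1" --pt "0 0 0 0 0 0 -1" --pt "0 0 0 0 0 0 -1" --pt "0 0 0 0 0 0 -1" --pt "0 0 0 0 0 0 -1" --pt "0 0 0 0 0 0 -1" --pt "0 0 0 0 0 0 -1"

```text
time_s: 47.03
ee_pos: [0.4793, -0.0005, 0.0202]
eef_rot: [-3.141, 0.571, 3.141]
force: [-3.1, 0.5, 4.1]
grip_width: 0.0602
```

servo_tool --pt "0 0 0.01 0 0 0 -1" --pt "0 0 0.02 0 0.03 0 -1" --pt "0 0 0.04 0 0.08 0 -1" --pt "0 0 0.06 0 0.15 0 -1" --pt "0 0 0.08 0 0.25 0 -1" --pt "0 0 0.1 0 0.35 0 -1" --pt "0 0 0.1 0 0.46 0 -1" --pt "0 0 0.1 0 0.57 0 -1"

```text
time_s: 47.7
ee_pos: [0.4798, -0.0006, 0.1222]
eef_rot: [-3.14, -0.001, 3.141]
force: [-1.1, -0.7, -1.6]
grip_width: 0.0599
```

servo_tool --pt "0 0 0 0 0.12 0 -1" --pt "0 0 0 0 0.24 0 -1" --pt "0 0 0 0 0.36 0 -1" --pt "0 0 0 0 0.48 0 -1" --pt "0 0 0 0 0.6 0 -1" --pt "0 0 0 0 0.72 0 -1" --pt "0 0 0 0 0.84 0 -1" --pt "0 0 0 0 0.96 0 -1"

```text
time_s: 48.37
ee_pos: [0.4802, -0.0006, 0.1221]
eef_rot: [-3.139, -0.967, 3.14]
force: [0.0, -0.0, -0.6]
grip_width: 0.0598
```

```bash
python3 look.py pad9 pad_center;  python3 - <<'E'
import numpy as np
d=np.load('pad9.npz');W=d['W'];ee=d['ee']
for r in range(190,300,8): print(r,[W[r,c].round(3).tolist() for c in (290,320,350)])
E
```

```text
[ 0.48017926 -0.00062972  0.12205159] [-3.13864381 -0.96675264  3.13969054] [ 0.01 -0.03 -0.59]
pad_center 0.82 (321, 241) [4.104e-01 4.000e-04 1.200e-02] [ 0.492 -0.     0.139]
190 [[0.331, -0.037, -0.0], [0.331, -0.001, -0.0], [0.332, 0.035, 0.0]]
198 [[0.461, -0.019, 0.138], [0.461, -0.001, 0.138], [0.46, 0.018, 0.137]]
206 [[0.467, -0.018, 0.138], [0.467, -0.001, 0.138], [0.467, 0.017, 0.138]]
214 [[0.474, -0.018, 0.139], [0.473, -0.001, 0.138], [0.474, 0.017, 0.139]]
222 [[0.479, -0.018, 0.138], [0.479, -0.001, 0.138], [0.479, 0.016, 0.139]]
230 [[0.482, -0.018, 0.135], [0.483, -0.001, 0.136], [0.483, 0.016, 0.135]]
238 [[0.49, -0.017, 0.139], [0.49, -0.001, 0.139], [0.49, 0.016, 0.138]]
246 [[0.495, -0.017, 0.139], [0.494, -0.001, 0.138], [0.494, 0.015, 0.137]]
254 [[0.5, -0.016, 0.14], [0.5, -0.001, 0.139], [0.5, 0.015, 0.139]]
262 [[0.505, -0.016, 0.139], [0.505, -0.001, 0.139], [0.505, 0.015, 0.139]]
270 [[0.507, -0.016, 0.135], [0.507, -0.001, 0.135], [0.507, 0.015, 0.135]]
278 [[0.508, -0.017, 0.128], [0.508, -0.001, 0.127], [0.508, 0.015, 0.127]]
286 [[0.509, -0.017, 0.119], [0.508, -0.001, 0.119], [0.508, 0.016, 0.119]]
294 [[0.461, -0.029, -0.001], [0.461, -0.001, 0.001], [0.461, 0.027, -0.001]]
```

View pics/pad9.png

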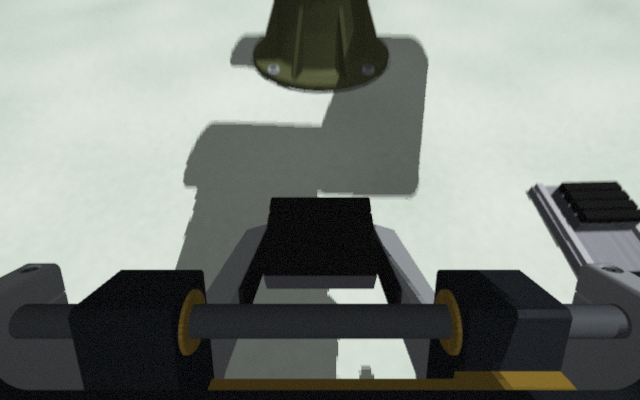

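servo_tool --pt "0 0 -0.03 0 0 0 -1" --pt "0 0 -0.06 0 0 0 -1" --pt "0 0 -0.09 0 0 0 -1" --pt "0 0 -0.105 0 0 0 -1" --pt "0 0 -0.11 0 0 0 -1" --pt "0 0 -0.113 0 0 0 -1" --pt "0 0 -0.113 0 0 0 -1" --pt "0 0 -0.113 0 0 0 -1"

```text
time_s: 49.13
ee_pos: [0.4792, -0.0006, 0.0073]
eef_rot: [-3.139, -0.971, 3.14]
force: [-4.0, -0.5, 5.1]
grip_width: 0.0597
```

servo_tool --pt "0 0 0 0 0 0 0.3" --pt "0 0 0 0 0 0 0.3" --pt "0 0 0 0 0 0 1" --pt "0 0 0 0 0 0 1" --pt "0 0 0 0 0 0 1" --pt "0 0 0.03 0 0 0 1" --pt "0 0 0.06 0 0 0 1" --pt "0 0 0.1 0 0 0 1"

```text
time_s: 49.8
ee_pos: [0.4784, -0.0006, 0.1071]
eef_rot: [-3.14, -0.974, 3.141]
force: [0.5, 0.2, 0.0]
grip_width: 0.0935
```

servo_tool --pt "0 0 0.03 0 -0.12 0 1" --pt "0 0 0.05 0 -0.24 0 1" --pt "0 0 0.05 0 -0.36 0 1" --pt "0 0 0.05 0 -0.48 0 1" --pt "0 0 0.05 0 -0.6 0 1" --pt "0 0 0.05 0 -0.72 0 1" --pt "0 0 0.05 0 -0.84 0 1" --pt "0 0 0.05 0 -0.96 0 1"

```text
time_s: 50.47
ee_pos: [0.4787, -0.0006, 0.1579]
eef_rot: [-3.14, -0.007, 3.141]
force: [1.5, -0.2, -0.5]
grip_width: 0.094
```

```bash
python3 look.py pad10 pad_center; python3 padfit.py pad10 .016 .032 .48 0
```

```text
[ 0.47873379 -0.00059791  0.15788721] [-3.14027658 -0.00652925  3.14100547] [ 1.53 -0.24 -0.54]
pad_center 0.6 (323, 189) [0.4815 0.0024 0.012 ] [0.479 0.002 0.025]
2742 [482.9  -1.2] [48.3 59.9] 0.08 z [0.0181 0.0244 0.0256] [290 168  60  48] [14. 15. 15.]
```

View pics/pad10.png

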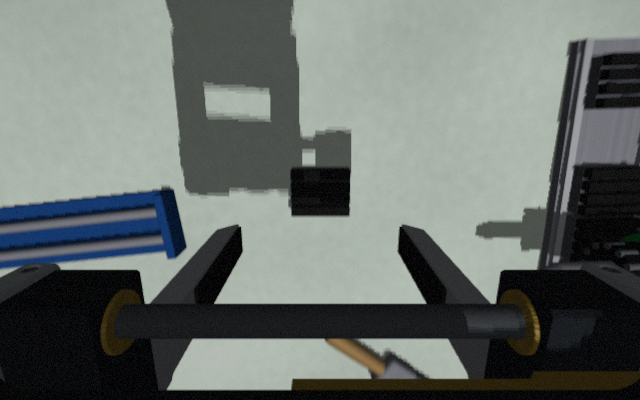

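servo_tool --pt "0.0042 -0.0005 -0.04 0 -0.006 0 1" --pt "0.0042 -0.0005 -0.08 0 -0.006 0 1" --pt "0.0042 -0.0005 -0.12 0 -0.006 0 1" --pt "0.0042 -0.0005 -0.14 0 -0.006 0 1" --pt "0.0042 -0.0005 -0.15 0 -0.006 0 1" --pt "0.0042 -0.0005 -0.15 0 -0.006 0 1" --pt "0.0042 -0.0005 -0.15 0 -0.006 0 1" --pt "0.0042 -0.0005 -0.15 0 -0.006 0 1"

```text
time_s: 51.23
ee_pos: [0.4823, -0.001, 0.0092]
eef_rot: [-3.14, -0.001, 3.141]
force: [-1.2, 0.9, 0.4]
grip_width: 0.0942
```

servo_tool --pt "0 0 0 0 0 0 -1" --pt "0 0 0 0 0 0 -1" --pt "0 0 0 0 0 0 -1" --pt "0 0 0 0 0 0 -1" --pt "0 0 0 0 0 0 -1" --pt "0 0 0 0 0 0 -1" --pt "0 0 0 0 0 0 -1" --pt "0 0 0 0 0 0 -1"

```text
time_s: 51.9
ee_pos: [0.4824, -0.001, 0.0094]
eef_rot: [-3.14, -0.001, 3.141]
force: [-1.4, 0.8, 4.9]
grip_width: 0.0596
```

servo_tool --pt "0 0 0.04 0 0 0 -1" --pt "0 0 0.08 0 0 0 -1" --pt "-0.01 0.04 0.11 0 0 0.029 -1" --pt "-0.03 0.08 0.12 0 0 0.029 -1" --pt "-0.05 0.12 0.12 0 0 0.029 -1" --pt "-0.055 0.16 0.12 0 0 0.029 -1" --pt "-0.055 0.2 0.12 0 0 0.029 -1" --pt "-0.055 0.24 0.12 0 0 0.029 -1"

```text
time_s: 52.57
ee_pos: [0.4265, 0.2311, 0.1297]
eef_rot: [-3.14, -0.0, -3.113]
force: [0.8, -1.2, -0.6]
grip_width: 0.0596
```

servo_tool --pt "0 0.03 0 0 0 0 -1" --pt "0 0.05 0 0 0 0 -1" --pt "0 0.05 0 0 0 0 -1" --pt "0 0.05 0 0 0 0 -1" --pt "0 0.05 0 0 0 0 -1" --pt "0 0.05 0 0 0 0 -1" --pt "0 0.05 0 0 0 0 -1" --pt "0 0.05 0 0 0 0 -1"

```text
time_s: 53.23
ee_pos: [0.4267, 0.2804, 0.1298]
eef_rot: [-3.14, -0.0, -3.114]
force: [0.0, -0.1, -2.2]
grip_width: 0.0596
```

```bash
python3 look.py seat1 pad_seat pad_center
```

```text
[0.42669391 0.28037755 0.12976279] [-3.14044513e+00 -1.12797139e-04 -3.11437448e+00] [ 0.02 -0.13 -2.2 ]
pad_seat 0.98 (331, 191) [0.4267 0.291  0.01  ] [0.426 0.291 0.009]
pad_center 0.87 (322, 241) [0.4774 0.2834 0.012 ] [0.423 0.281 0.143]
```

View pics/seat1.png

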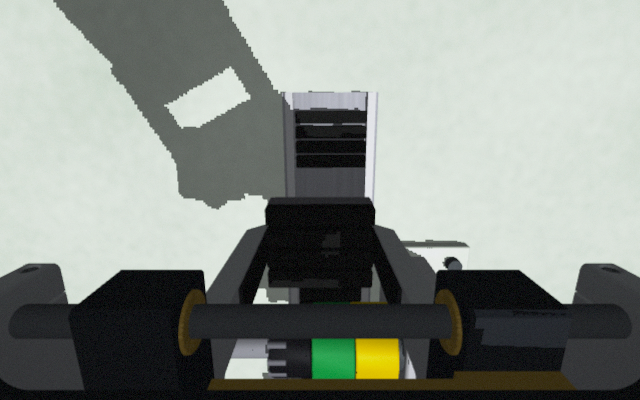

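Run:
```python
import numpy as np
for f in ('th11','st1','th10'):
    W=np.load(f+'.npz')['W']
    m=(W[...,0]>.36)&(W[...,0]<.49)&(W[...,1]>.24)&(W[...,1]<.335)
    P=W[m]
    for y in (.27,.28,.29,.30,.31):
        q=P[abs(P[:,1]-y)<.004]; t=q[q[:,2]>.030]
        L=t[t[:,0]<.425][:,0]; Rr=t[t[:,0]>.425][:,0]
        fl=q[(q[:,2]<.0135)&(q[:,0]>.38)&(q[:,0]<.47)][:,0]
        if len(L) and len(Rr): print(f,y,'L',L.max().round(4),'R',Rr.min().round(4),'mid',((L.max()+Rr.min())/2).round(4),'floor',fl.min().round(4),fl.max().round(4))
    q=W[(W[...,0]>.41)&(W[...,0]<.445)&(W[...,1]>.23)&(W[...,1]<.345)]
    s=q[(q[:,2]>.0135)&(q[:,2]<.02)]
    a=s[s[:,1]<.29][:,1]; b=s[s[:,1]>.29][:,1]
    if len(a) and len(b): print(f,'strips',np.percentile(a,[2,98]).round(4),np.percentile(b,[2,98]).round(4),'mid', ((np.percentile(a,98)+np.percentile(b,2))/2).round(4))
d=np.load('seat1.npz');W=d['W']
P=W[(W[...,2]>.140)&(W[...,2]<.149)&(abs(W[...,0]-.4267)<.04)&(abs(W[...,1]-.28)<.029)]
import cv2
r=cv2.minAreaRect((P[:,:2]*1000).astype(np.float32)); print('held',r,P[:,2].max())
q=P[abs(P[:,1]-.28)<.015];print('x range',q[:,0].min(),q[:,0].max(), np.percentile(q[:,2],[5,50,95]))
q=W[(W[...,0]>.37)&(W[...,0]<.40)&(W[...,1]>.23)&(W[...,1]<.345)&(W[...,2]>.013)&(W[...,2]<.02)]
print('strips seat1',np.percentile(q[q[:,1]<.29][:,1],[2,98]),np.percentile(q[q[:,1]>.29][:,1],[2,98]))
```

```text
th11 0.27 L 0.3999 R 0.4559 mid 0.4279 floor 0.3989 0.4499
th11 0.28 L 0.3998 R 0.455 mid 0.4274 floor 0.3986 0.4502
th11 0.29 L 0.3994 R 0.4557 mid 0.4276 floor 0.3987 0.4494
th11 0.3 L 0.3991 R 0.4549 mid 0.427 floor 0.3983 0.4494
th11 0.31 L 0.3992 R 0.4544 mid 0.4268 floor 0.3978 0.4489
th11 strips [0.2492 0.2554] [0.3216 0.3287] mid 0.2885
st1 0.27 L 0.4 R 0.4556 mid 0.4278 floor 0.3991 0.4514
st1 0.28 L 0.3995 R 0.4561 mid 0.4278 floor 0.3988 0.4516
st1 0.29 L 0.3993 R 0.4553 mid 0.4273 floor 0.3986 0.4506
st1 0.3 L 0.3986 R 0.4556 mid 0.4271 floor 0.3985 0.451
st1 0.31 L 0.3981 R 0.4545 mid 0.4263 floor 0.3978 0.451
st1 strips [0.2487 0.2558] [0.3218 0.3285] mid 0.2888
th10 0.27 L 0.4009 R 0.4556 mid 0.4282 floor 0.3982 0.4473
th10 0.28 L 0.4001 R 0.4555 mid 0.4278 floor 0.3987 0.4471
th10 0.29 L 0.4001 R 0.455 mid 0.4275 floor 0.398 0.4471
th10 0.3 L 0.3999 R 0.4545 mid 0.4272 floor 0.3979 0.4467
th10 0.31 L 0.3993 R 0.4543 mid 0.4268 floor 0.3972 0.4464
th10 strips [0.2491 0.2562] [0.3218 0.3292] mid 0.289
held ((426.9107666015625, 280.05126953125), (48.74502182006836, 58.90408706665039), 1.2585781812667847) 0.14717515660573452
x range 0.40248463306345167 0.4512239433122539 [0.1416654  0.1447423  0.14580279]
strips seat1 [0.24793797 0.25447621] [0.32045939 0.32755503]
```

servo_tool --pt "0.0005 0.0084 -0.03 0 0 0.004 -1" --pt "0.0005 0.0084 -0.06 0 0 0.004 -1" --pt "0.0005 0.0084 -0.08 0 0 0.004 -1" --pt "0.0005 0.0084 -0.08 0 0 0.004 -1" --pt "0.0005 0.0084 -0.085 0 0 0.004 -1" --pt "0.0005 0.0084 -0.09 0 0 0.004 -1" --pt "0.0005 0.0084 -0.095 0 0 0.004 -1" --pt "0.0005 0.0084 -0.095 0 0 0.004 -1"

```text
time_s: 54.05
ee_pos: [0.4272, 0.2891, 0.0347]
eef_rot: [-3.141, 0.0, -3.11]
force: [-0.3, 0.0, -2.1]
grip_width: 0.0595
```

```bash
python3 look.py seat2 pad_seat pad_center
python3 - <<'E'
import numpy as np
W=np.load('seat2.npz')['W']
P=W[(W[...,2]>.040)&(W[...,2]<.056)&(abs(W[...,0]-.4267)<.04)&(abs(W[...,1]-.288)<.015)]
print(P[:,0].min(),P[:,0].max(),np.percentile(P[:,2],[5,50,95]))
q=W[(W[...,2]>.030)&(W[...,2]<.038)&(W[...,0]<.41)&(W[...,0]>.36)&(abs(W[...,1]-.288)<.015)]; print('L',q[:,0].max())
E
```

```text
[0.42715164 0.289117   0.03470491] [-3.14055286e+00  6.63443910e-05 -3.10994491e+00] [-0.27  0.01 -2.07]
pad_seat 0.64 (302, 345) [0.5236 0.2787 0.01  ] [0.503 0.28  0.035]
pad_center 0.57 (323, 240) [0.4373 0.2912 0.012 ] [0.421 0.29  0.051]
0.40268367490995216 0.45181703943873897 [0.04497404 0.04960793 0.05069459]
L 0.40445189595501835
```

View pics/seat2.png

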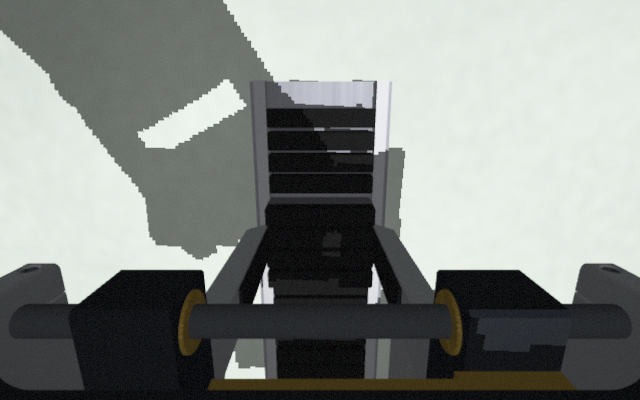

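No contact; the held pad lines up with the gap in the row. Lowering to the floor.

servo_tool --pt "0 -0.0003 -0.004 0 0 0 -1" --pt "0 -0.0003 -0.008 0 0 0 -1" --pt "0 -0.0003 -0.011 0 0 0 -1" --pt "0 -0.0003 -0.013 0 0 0 -1" --pt "0 -0.0003 -0.015 0 0 0 -1" --pt "0 -0.0003 -0.015 0 0 0 -1" --pt "0 -0.0003 -0.015 0 0 0 -1" --pt "0 -0.0003 -0.015 0 0 0 -1"

```text
time_s: 54.87
ee_pos: [0.4274, 0.289, 0.0204]
eef_rot: [-3.141, 0.001, -3.11]
force: [-0.6, -0.2, -1.5]
grip_width: 0.0598
```

servo_tool --pt "0 0 -0.001 0 0 0 -1" --pt "0 0 -0.0015 0 0 0 -1" --pt "0 0 -0.002 0 0 0 -1" --pt "0 0 -0.002 0 0 0 -1" --pt "0 0 -0.002 0 0 0 -1" --pt "0 0 -0.002 0 0 0 -1" --pt "0 0 -0.002 0 0 0 -1" --pt "0 0 -0.002 0 0 0 -1"

```text
time_s: 55.53
ee_pos: [0.4276, 0.2891, 0.0194]
eef_rot: [-3.141, 0.001, -3.11]
force: [-3.4, -2.2, 11.5]
grip_width: 0.0596
```

servo_tool --pt "0 0 0 0 0 0 0.3" --pt "0 0 0 0 0 0 0.3" --pt "0 0 0 0 0 0 0.6" --pt "0 0 0 0 0 0 0.6" --pt "0 0 0 0 0 0 0.6" --pt "0 0 0.02 0 0 0 0.6" --pt "0 0 0.05 0 0 0 0.6" --pt "0 0 0.09 0 0 0 0.6"

```text
time_s: 56.2
ee_pos: [0.4264, 0.2884, 0.1085]
eef_rot: [-3.139, -0.003, -3.11]
force: [-0.0, 0.6, -0.5]
grip_width: 0.0755
```

servo_tool --pt "0 0 0.04 0 0 0 0.6" --pt "0 -0.03 0.08 0 0 0 0.6" --pt "0.03 -0.06 0.12 0 0 0 0.6" --pt "0.06 -0.09 0.15 0 0 0 1" --pt "0.06 -0.12 0.15 0 0 0 1" --pt "0.06 -0.12 0.15 0 0 0 1" --pt "0.06 -0.12 0.15 0 0 0 1" --pt "0.06 -0.12 0.15 0 0 0 1"

```text
time_s: 56.87
ee_pos: [0.4865, 0.1682, 0.2582]
eef_rot: [-3.139, -0.003, -3.111]
force: [0.3, 1.3, -0.3]
grip_width: 0.0942
```

```bash
python3 look.py end1 pad_seat pad_center axle_tip cap_center; python3 padfit.py end1 .028 .042 .428 .289; python3 -c "
from h import *
for n in('scene','side'):
    p=cams.camera(n);save(p,n+'end')
    a=p['image'];cv2.imwrite('pics/'+n+'endb.png',cv2.resize(cv2.cvtColor(a,cv2.COLOR_RGB2BGR)[90:350,150:550],None,fx=2,fy=2,interpolation=cv2.INTER_CUBIC))"
```

```text
[0.48648037 0.16815687 0.25823926] [-3.13913056e+00 -2.77308642e-03 -3.11127608e+00] [ 0.32  1.3  -0.31]
pad_center 0.96 (421, 128) [0.4285 0.2972 0.012 ] [0.427 0.291 0.035]
axle_tip 0.6 (455, 223) [0.5316 0.3249 0.088 ] [0.522 0.312 0.116]
axle_tip 0.59 (335, 223) [0.5359 0.1863 0.088 ] [0.566 0.192 0.001]
cap_center 0.82 (398, 224) [0.5494 0.2705 0.046 ] [0.528 0.254 0.108]
cap_center 0.27 (455, 223) [0.5458 0.3441 0.046 ] [0.522 0.312 0.116]
1209 [461.6 289.6] [32.  60.4] 1.97 z [0.033  0.0345 0.0359] [392 143  50  26] [24. 24. 24.]
514 [357.4 286.4] [ 9.9 60.3] 1.83 z [0.031  0.0344 0.0359] [398  63  52  10] [27. 27. 28.]
```

View pics/end1.png

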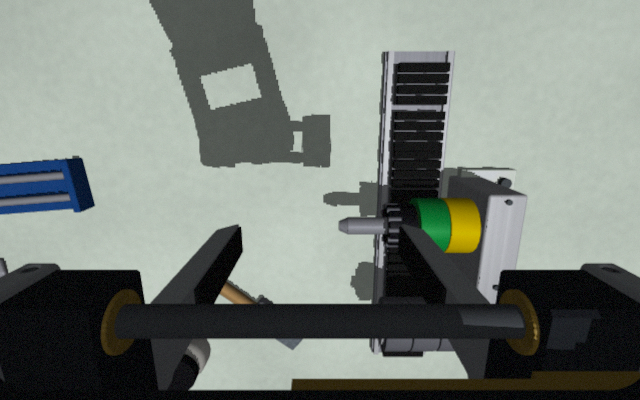

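View pics/sceneendb.png

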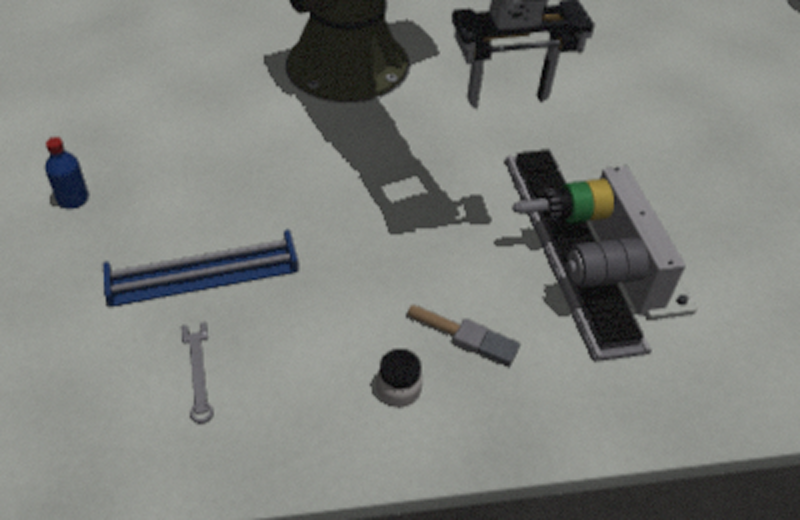

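Run:
```python
import numpy as np
W=np.load('end1.npz')['W']
m=(W[...,0]>.400)&(W[...,0]<.456)&(W[...,1]>.25)&(W[...,1]<.325)
P=W[m]; q=P[(P[:,2]>.03)]
A=np.c_[q[:,:2]-[.4275,.289],np.ones(len(q))]; print(np.linalg.lstsq(A,q[:,2],rcond=None)[0].round(4), len(q), np.percentile(q[:,1],[1,99]))
for x in np.arange(.39,.465,.004):
    t=W[(abs(W[...,0]-x)<.002)&(abs(W[...,1]-.29)<.02)][:,2]; print(round(x,3),np.round(np.median(t),4),np.round(t.min(),4),end=' | ')
im=np.load('end1.npz')['im']
print()
W2=W
for y in np.arange(.235,.345,.005):
    s=(abs(W[...,1]-y)<.0025)&(abs(W[...,0]-.532)<.012)&(W[...,2]>.09)
    if s.any(): print(round(y,3),np.median(W[s][:,2]).round(4),np.median(im[s],0))
```

```text
[0.0025 0.0028 0.0345] 1683 [0.25859022 0.31759366]
0.39 0.0342 0.0226 | 0.394 0.0345 0.0328 | 0.398 0.0342 0.0168 | 0.402 0.0105 0.008 | 0.406 0.0109 0.0091 | 0.41 0.0345 0.0329 | 0.414 0.0347 0.0328 | 0.418 0.0339 0.0225 | 0.422 0.0342 0.0316 | 0.426 0.0345 0.0327 | 0.43 0.0342 0.0235 | 0.434 0.034 0.0226 | 0.438 0.0347 0.0329 | 0.442 0.0344 0.0232 | 0.446 0.0339 0.0229 | 0.45 0.0346 0.0326 | 0.454 0.0345 0.0328 | 0.458 0.0346 0.0328 | 0.462 0.0347 0.0324 | 
0.235 0.0977 [117. 119. 125.]
0.24 0.0973 [ 95.5  97.  102. ]
0.245 0.1074 [40. 40. 44.]
0.25 0.1097 [41.5 41.5 45. ]
0.255 0.1088 [37.  37.5 40.5]
0.26 0.1077 [21.  23.  25.5]
0.265 0.1077 [20. 20. 24.]
0.27 0.1082 [21. 21. 23.]
0.275 0.1095 [17. 34. 21.]
0.28 0.1161 [ 31. 131.  63.]
0.285 0.1165 [ 35.5 135.   67. ]
0.29 0.1171 [ 34.  139.5  66.5]
0.295 0.1171 [ 29. 137.  64.]
0.3 0.1171 [ 28. 137.  64.]
0.305 0.1172 [ 26. 134.  62.]
0.31 0.1169 [182. 157.   0.]
0.315 0.1174 [199. 172.   0.]
0.32 0.117 [197. 170.   0.]
0.325 0.117 [198. 170.   0.]
0.33 0.1171 [197. 170.   0.]
0.335 0.117 [196. 169.   0.]
0.34 0.1169 [192. 165.   0.]
```

```bash
python3 -c "
from h import *;print(hand_in())"
```

```text
the job is handed in; nothing more can be done
None
```

The station is refitted and the job is handed in; the robot clock read about 57 s at the last check.

**Rollers and cap:** No red roller was in the cradle, so I threaded yellow and then green onto the axle. Yellow was pushed against the shoulder and green against yellow. The black end cap went on last, brass face towards green. I pushed each one until I felt firm contact, at 11 to 21 N.

In the depth picture the stack runs without a gap from about y = 0.340 to 0.244 m. That is 96 mm, the three 32 mm widths.

**Chain pad:** I turned the pad over in two 90° steps, standing it on its edge in between, and then set it in the empty place. It now lies rubber face up. Its top is 34.5 mm above the deck, nominally 34 mm, and it is level within about 0.2°.

It sits about 3 mm towards local +x of the centre line I was aiming for, inside the 4 mm play. I did not see it get knocked at any point.

**Other things:** The jar, spanner, bottle and brush look unmoved in the final pictures. The last network readings for the axle tip and the cap centre in the wrist picture were off by centimetres. I relied on the depth data and the picture itself there. No other check failed.

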